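# Seat the tube rack on the shaker and start its clamp screw

## Task

Lift the tube rack by its black handle and seat it fully down over both pegs of the shaker base. Then start its clamp screw by the red crank pin: turn it backward (anticlockwise seen from above) until you feel the screw drop off the thread's start, then turn it forward (clockwise) one full turn. Finish while holding: the program ends with the crank pin firmly gripped between the fingers, the screw left at that one turn; leave the bottle, the beaker and the dishes alone.

Things in the scene. Friction and masses are not known exactly. Their poses are not given: they have to be found in the camera images.
- shaker_base: white, blue-striped shaker base, fixed, 230 x 130 x 50 mm (x, y, z); origin at the centre of its underside. On its flat top stand two steel pegs, 10 mm thick, 50 mm tall, tapered tips, at x,y = (-80,-35) and (80,35) mm, and a brass threaded boss, 40 mm across, 27 mm tall, at (50,0) mm. The seated rack lies centred on the top, its x and y along the base's
- rack_handle (a point): centre of the rack's black handle, a rib 14 mm thick (x), 60 mm long (y), 36 mm tall, standing on the rack's top; grasp it across x. The rack's top face is 18 mm below this point, its underside 58 mm below, its centre 40 mm off along +x, the upright axis of its clamp screw 90 mm off along +x. Seated, this point is at (-40, 0, 108) mm in the base's frame
- rack_centre (a point): centre of the loose tube rack, half-way up (20 mm above its underside), same axes as the handle's: a blue and white cover 190 x 100 x 40 mm, open below, 6 mm top plate with two 12.4 mm through holes that fit over the pegs; about 0.66 kg with its screw; its balance point lies within 15 mm of its centre, so 30 to 50 mm from the handle
- crank_pin: upright red pin, 14 mm thick, 40 mm tall, on the clamp screw's crank; origin half-way up on its axis, 30 mm from the screw's axis; +x points away from that axis. Nothing near it is higher than its foot (top of the crank arm). It circles with the crank and rises and sinks with the screw, which turns easily (under 2 N at the pin) and sinks by its own weight (about 1.6 N)
- crank (a joint): angle of the clamp screw, rad, grows clockwise seen from above (forward); 0 with the crank arm along the rack's +x; counts on over turns. Starts near 0.9. With the rack seated the screw rests loose on the thread; the thread's start lies at an unknown angle, 0.3 to 1.6 rad backward. Right-hand thread, 8 mm a turn; it ends about 1.35 turns forward of the drop
- screw (a joint): how far the screw has sunk in the rack, m, grows downward: 0 highest, 0.028 hanging free while the rack is off the base. Rack seated: 0.004 to 0.006 loose on top of the thread; turned backward it jumps from about 0.004 to about 0.012 at the thread's start; 0.020 after one turn forward
- bottle: amber bottle with blue cap, 60 mm across, 110 mm tall, origin at the centre of its underside; not to be touched
- beaker: glass beaker, 64 mm across, 80 mm tall, origin at the centre of its underside; not to be touched
- dishes: stack of culture dishes, 90 mm across, 59 mm tall, origin at the centre of its underside; not to be touched
Not all that is in view belongs to the job. Leave any brown or green look-alike of the part that bears rack_handle alone.

How it is judged:
By the outcome, as a careful person would: the job done as asked, in the order asked, and still so for the second after the job is handed in, while the arm keeps its last pose, push and grip.
It also fails if it takes over 67 s, if anything falls off the work surface, if the arm or the gripper's body presses on something with over 40 N, if the wrist force passes 120 N, or if a joint passes its speed limit or range.

## Robot

A 6-joint arm with a two-finger parallel gripper is mounted at the origin on the work surface. World frame = base frame: x ahead of the robot, y to its left, z up, the work surface at z = 0. Lengths are in m, angles in rad, forces in N, time in s.
With the tool pointing down it reaches from about 0.35 to 0.85 m from the base axis. Payload 8.1 kg.
Tool frame: the origin (TCP) lies on the centre line of the jaws, within the pads' length; the fingertips stand 19 mm ahead of it and the grasp point (between the pads) is the TCP (robot.tips_ahead is the distance from the TCP to the fingertips, in m); y points along the fingers, z is the direction in which the jaws open and shut, and the axes are right-handed (so a half turn about y gives the same grasp; the last joint's range is limited). The gripper opens to 93 mm and grips with 3 to 60 N. Pads are 15 mm wide; open, the fingers measure 128 mm over their backs; the gripper's body (75 mm by 188 mm) begins 65 mm behind the grasp point.
Start: joints at [1.196, 0.13, 1.488, -0, 1.523, -0.085], TCP at [0.171, 0.575, 0.238] pointing down, gripper open.
Joint ranges: [-2.96, 2.96], [-0.89, 2.26], [0.02, 2.5], [-1.34, 4.48], [0, 2.73], [-2.66, 2.66]. Speed limits (rad/s): [2.39, 2.39, 2.79, 3.14, 3.14, 3.14].

## Interface

Orientations are given as a rotation vector (axis times angle).
In Python, from plant import robot, imaging, models gives the robot as it stands.
- The arm moves only by the tool carry_out, never from a script. Its argument "motion" is one flat list of numbers, 7 for each row, row after row: the shift along the tool's x, y, z in m, then the turn, a rotation vector about the tool's x, y, z in degrees, then the opening, from -1 (shut) to 1 (fully open). A call has exactly 5 rows; each row shifts and turns the pose as measured when the row begins, along the tool's axes as they then stand; what a row does not reach is not made up. A row lasts 1/10 s, in which the tool goes at most 50 mm and 8.59 degrees, less where a joint would pass 70% of its speed; a pose out of reach is approached as far as the arm can. A call is refused whole if a number of a shift passes 0.05 or a number of a turn 8.59, either way. A call with a gripper value outside its range is refused whole. The fingers move at their own pace and stop on an object; "squeeze" is the grip in N (left out, the last holds). Time passes only in rows, so rows that do not move let the fingers close, or fill a call up. It gives the time, the measured TCP pose, the force and the opening at its end, in the units of the state.
- robot.read_state(): the state, without advancing time (a new reading comes with each control period).
- imaging.read_camera(name): name is "side" or "top" or "wrist"; returns the picture (384x512x3 uint8, blue, green, red); there is no depth.
- imaging.camera_model(name): a dict with "K" (3x3 intrinsics, pixels), "k1" (the pictures are not rectified: a ray, as slopes to the right and down, at radius r is drawn at 1 + k1 r^2 times it, then the intrinsics apply), "position" and "orientation" of the camera in the world. Camera axes: x right, y down, z forward; pixel columns grow to the right and rows downward; lengths in m; the calibration is good to about 2 mm. A picture is of the moment at which its call begins: read the wrist's pose just before it. camera_model takes no time and is no camera call; for the wrist camera it gives the pose at the moment of the call.
- robot.close_job(): hands the job in, once; it reports no verdict.
Trained networks look in the newest picture that a camera, given by its name, has taken for a name from the list of things; names that differ only in an ending like _2 or _b are one class to them, and where a whole thing is asked for, a point or a joint stands for the part that bears it (a point fixed in the world has none). Each returns a list of dicts, best first, with "confidence" (0 to 1); they miss things now and then, are a little off and sometimes report something else, mostly with a low value. They report only what shows in the picture. A call takes as long as a camera call. They do not tell look-alikes from the thing itself.
- models.outline_of(camera, thing): "pixels" (384x512 bool, what is visible of it) and "pixel" ([column, row] in pixels, amid what is visible of it).
The state is a dict: "t": time; "q": joint angles; "dq": joint speeds; "joint_torque": joint torques, N m; "tool_pos": TCP position; "orientation": TCP orientation; "force": force on the tool from outside, world axes, zero at the start; "wrist_torque": the same for the moment, N m; "opening": finger opening in m.
Only numpy, scipy, OpenCV 4.12 (cv2) and the standard library are available. Lean on these libraries where they do the work, as an engineer would, in place of code of your own. Each camera call takes 0.05 s, during which the arm holds its last target.

## Working session

There is one attempt and no reset: what is moved stays moved. The work goes in short steps, Python scripts to look and compute and a tool call to move; the robot and the scene stay as the last step left them, time stands still between calls to the robot, and variables do not carry over. Pictures are saved under pics/ and viewed, and the job is handed in when it is done.

Besides the shell and the picture viewer there is one more tool, called after "Request:" as a command line: name --argument value ..., lists and objects as JSON in quotes. carry_out: Moves the arm, as the interface text tells. Its arguments: {"type":"object","properties":{"motion":{"type":"array","items":{"type":"number"}},"squeeze":{"type":"number"}},"required":["motion"]}

```bash
ls; mkdir -p pics; python3 - <<'E'
from plant import robot, imaging, models
import cv2
print(robot.read_state())
for n in ["side","top","wrist"]:
    m=imaging.camera_model(n); print(n,m)
    cv2.imwrite(f"pics/{n}0.png",imaging.read_camera(n))
E
```

```text
pics
{'t': 0.0, 'q': array([ 1.19560696e+00,  1.31162577e-01,  1.48927941e+00,  3.47898335e-06,
        1.52300253e+00, -8.54049079e-02]), 'dq': array([ 0.00025258, -0.00138775,  0.00055672,  0.00066825,  0.00035302,
        0.00063902]), 'joint_torque': array([ 4.52255354e-04, -5.59840357e+01, -4.91756558e+01,  7.68235023e-02,
        3.58803850e-02, -7.20998992e-05]), 'tool_pos': array([0.17122955, 0.57448627, 0.23658651]), 'orientation': array([-1.56060725,  0.2278443 , -0.22717289]), 'force': array([ 0.91642097, -0.54246292,  0.83717503]), 'wrist_torque': array([-0.00376598,  0.00704938, -0.04199874]), 'opening': 0.09275867265317571}
side {'K': array([[428.68686882,   0.        , 247.17357687],
       [  0.        , 428.68686882, 199.50284333],
       [  0.        ,   0.        ,   1.        ]]), 'k1': -0.16460134021932046, 'position': array([-0.00647247, -1.01199409,  0.74700232]), 'orientation': array([-2.04298994,  0.49660394, -0.29661017])}
top {'K': array([[404.70273939,   0.        , 259.49841912],
       [  0.        , 404.70273939, 187.07259438],
       [  0.        ,   0.        ,   1.        ]]), 'k1': 0.0395386107117746, 'position': array([0.28227758, 0.0120306 , 1.40344957]), 'orientation': array([-2.11947967,  2.14736105, -0.20575266])}
wrist {'K': array([[267.14841613,   0.        , 255.66452276],
       [  0.        , 267.14841613, 190.94584715],
       [  0.        ,   0.        ,   1.        ]]), 'k1': -0.05885600119278075, 'position': array([0.10102496, 0.59564613, 0.38401832]), 'orientation': array([2.33622899, 1.74146062, 0.23497778])}
```

View pics/top0.png

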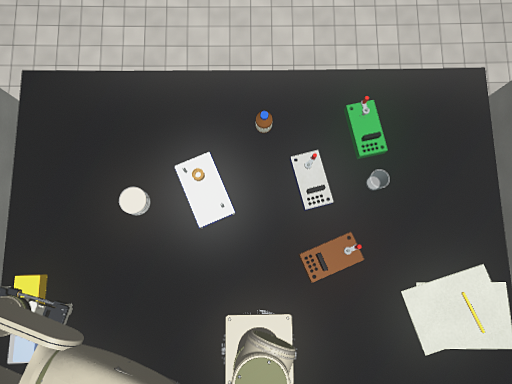

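View pics/side0.png

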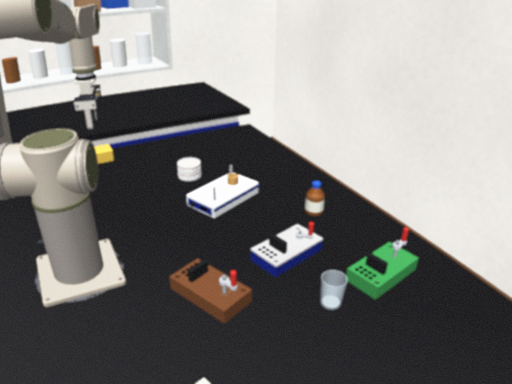

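View pics/wrist0.png

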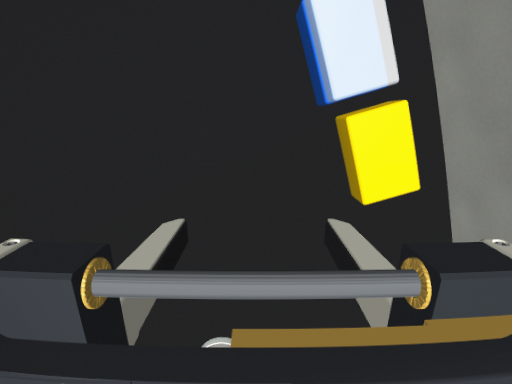

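The top view shows three candidates for the rack: white and blue at (311,180), green at (367,128) and brown at (331,257). By the description it's the white and blue one. The base is at (204,190), the bottle at (264,121), the beaker at (378,180) and the dishes at (134,200). Next I'll zoom in and measure.

```bash
cat > h.py <<'E'
import numpy as np, cv2
from scipy.spatial.transform import Rotation as R
from plant import robot, imaging, models
def ray(m,px):
    K=m["K"]; d=np.array([(px[0]-K[0,2])/K[0,0],(px[1]-K[1,2])/K[1,1]])
    u=d.copy()
    for _ in range(30): u=d/(1+m["k1"]*(u@u))
    v=R.from_rotvec(m["orientation"]).apply([u[0],u[1],1]); return np.array(m["position"]),v
def onz(m,px,z):
    p,v=ray(m,px); return p+v*(z-p[2])/v[2]
def proj(m,P):
    c=R.from_rotvec(m["orientation"]).inv().apply(np.atleast_2d(P)-m["position"])
    u=c[:,:2]/c[:,2:]; r2=(u**2).sum(1,keepdims=True); u=u*(1+m["k1"]*r2)
    return u*[m["K"][0,0],m["K"][1,1]]+[m["K"][0,2],m["K"][1,2]]
def tri(ms,pxs):
    A=np.zeros((3,3));b=np.zeros(3)
    for m,px in zip(ms,pxs):
        p,v=ray(m,px); v=v/np.linalg.norm(v); M=np.eye(3)-np.outer(v,v); A+=M;b+=M@p
    return np.linalg.solve(A,b)
E
python3 - <<'E'
import cv2
t=cv2.imread("pics/top0.png"); s=cv2.imread("pics/side0.png")
f=lambda i,x,y,w,h,k: cv2.resize(i[y:y+h,x:x+w],None,fx=k,fy=k,interpolation=cv2.INTER_CUBIC)
cv2.imwrite("pics/tz.png",f(t,165,140,180,100,4.4))
cv2.imwrite("pics/sz.png",f(s,180,150,150,125,4.8))
E
```

```text
(no output)
```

View pics/tz.png

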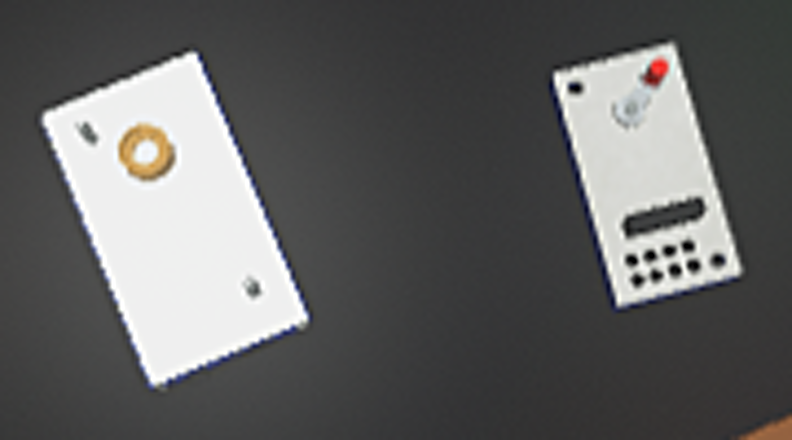

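View pics/sz.png

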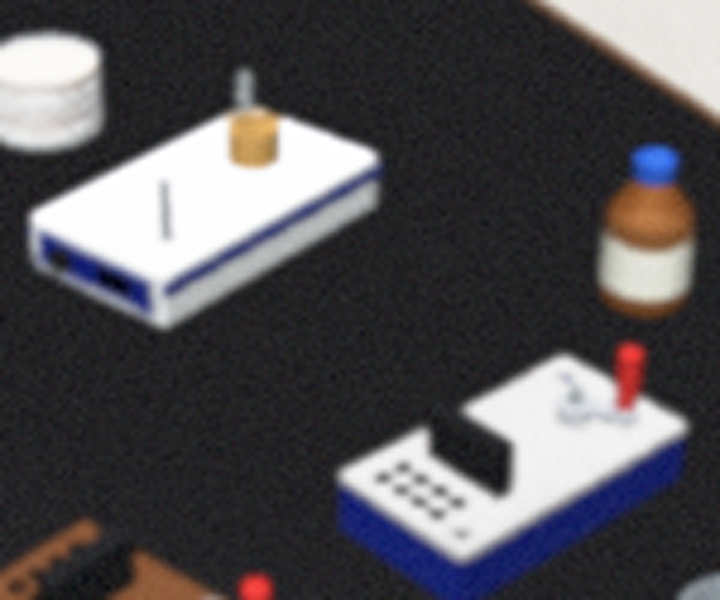

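```bash
cat > fit0.py <<'E'
from h import *
from scipy.optimize import least_squares
t=cv2.imread("pics/top0.png"); s=cv2.imread("pics/side0.png")
mt=imaging.camera_model("top"); ms=imaging.camera_model("side")
def corners(roi,thr):
    x,y,w,h=roi; g=cv2.cvtColor(t,cv2.COLOR_BGR2GRAY)
    sub=cv2.resize(g[y:y+h,x:x+w],None,fx=8,fy=8,interpolation=cv2.INTER_LINEAR)
    hsv=(sub>thr).astype(np.uint8); hsv=cv2.morphologyEx(hsv,cv2.MORPH_CLOSE,np.ones((60,60)))
    c=max(cv2.findContours(hsv,0,1)[0],key=cv2.contourArea)
    b=cv2.boxPoints(cv2.minAreaRect(c)); return (b+0.5)/8-0.5+[x,y]
for name,roi,z,dx,dy in [("base",(165,140,80,100),.05,.23,.13),("rack",(285,140,55,80),.04,.19,.1)]:
    b=corners(roi,130); P=np.array([onz(mt,p,z) for p in b])
    c=P.mean(0); e=[np.linalg.norm(P[i]-P[(i+1)%4]) for i in range(4)]
    i=int(np.argmax(e[:2])); d=P[i]-P[(i+1)%4]; d*=np.sign(d[0])
    print(name,b.round(1).tolist(),c.round(4),np.round(e,4),"yaw",np.arctan2(d[1],d[0]).round(4))
    yaw=np.arctan2(d[1],d[0]); 
    q=np.array([c+R.from_euler('z',yaw).apply([sx*dx/2,sy*dy/2,0]) for sx,sy in [(-1,-1),(1,-1),(1,1),(-1,1)]])
    print(" side px",proj(ms,q).round(1).tolist())
st=robot.read_state(); Rt=R.from_rotvec(st["orientation"])
print(Rt.as_matrix().round(3)); mw=imaging.camera_model("wrist")
print(Rt.inv().apply(mw["position"]-st["tool_pos"]), (Rt.inv()*R.from_rotvec(mw["orientation"])).as_matrix().round(3))
E
python3 fit0.py
```

```text
base [[173.1, 165.4], [209.7, 150.4], [235.5, 213.2], [198.9, 228.2]] [0.5236 0.1799 0.05  ] [0.1347 0.2355 0.1311 0.2335] yaw 0.3823
 side px [[212.6, 207.3], [258.3, 182.2], [231.2, 171.6], [185.1, 194.2]]
rack [[289.8, 156.2], [318.2, 148.1], [333.6, 202.0], [305.2, 210.1]] [ 0.5561 -0.1873  0.04  ] [0.1035 0.1955 0.1011 0.1947] yaw 0.2312
 side px [[275.4, 265.3], [322.6, 238.4], [297.5, 224.1], [250.4, 248.2]]
[[ 0.958 -0.001  0.286]
 [-0.286 -0.001  0.958]
 [-0.    -1.    -0.001]]
[-7.33569444e-02 -1.47325006e-01 -1.02408841e-04] [[ 0.     0.963  0.268]
 [ 0.    -0.268  0.963]
 [ 1.    -0.    -0.   ]]
```

```bash
cat > plan.py <<'E'
from h import *
def plan(target,psi,grip=1,vmax=.048,wmax=8.4,st=None,n=None):
    """straight line to target (TCP), tool down, tool z heading psi(rad)"""
    st=st or robot.read_state(); p=np.array(st["tool_pos"]); Ro=R.from_rotvec(st["orientation"])
    z=np.array([np.cos(psi),np.sin(psi),0]); y=np.array([0,0,-1.]); Rt=R.from_matrix(np.c_[np.cross(y,z),y,z])
    d=np.array(target)-p; w=(Rt*Ro.inv()).as_rotvec()
    n=n or int(max(np.ceil(np.linalg.norm(d)/vmax),np.ceil(np.degrees(np.linalg.norm(w))/wmax),1))
    Rc=Ro; rows=[]
    for i in range(n):
        Rn=R.from_rotvec(w/n)*Rc
        rows.append(np.r_[Rc.inv().apply(d/n),np.degrees((Rc.inv()*Rn).as_rotvec()),grip]); Rc=Rn
    print("from",p.round(4),"d",d.round(4),"w deg",np.degrees(w).round(2),"n",n)
    for r in rows: print(",".join(f"{v:.4f}" if k<3 else f"{v:.2f}" for k,v in enumerate(r)))
E
python3 -c "
from plan import *
plan([.542,.1335,.20],.3823)"
```

```text
from [0.1713 0.5746 0.2368] d [ 0.3707 -0.4411 -0.0368] w deg [  0.06  -0.06 -51.49] n 13
0.0370,0.0029,-0.0244,0.01,3.96,0.00,1.00
0.0386,0.0029,-0.0217,0.01,3.96,0.00,1.00
0.0400,0.0029,-0.0190,0.01,3.96,0.00,1.00
0.0412,0.0028,-0.0162,0.01,3.96,0.00,1.00
0.0423,0.0028,-0.0133,0.01,3.96,0.00,1.00
0.0431,0.0028,-0.0104,0.01,3.96,0.00,1.00
0.0437,0.0028,-0.0074,0.01,3.96,0.00,1.00
0.0441,0.0028,-0.0043,0.01,3.96,0.00,1.00
0.0443,0.0028,-0.0013,0.01,3.96,0.00,1.00
0.0443,0.0028,0.0018,0.01,3.96,0.00,1.00
0.0441,0.0028,0.0048,0.01,3.96,0.00,1.00
0.0436,0.0028,0.0079,0.01,3.96,0.00,1.00
0.0430,0.0028,0.0109,0.01,3.96,0.00,1.00
```

Request:
carry_out --motion '[0.037,0.003,-0.024,0,4,0,1,0.039,0.003,-0.022,0,4,0,1,0.04,0.003,-0.019,0,4,0,1,0.041,0.003,-0.016,0,4,0,1,0.042,0.003,-0.013,0,4,0,1]'

```text
t: 0.65
tool_pos: [0.3132, 0.4029, 0.2192]
orientation: [-1.515, 0.504, -0.501]
force: [1.2, -0.2, -0.5]
opening: 0.093
```

Request:
carry_out --motion '[0.043,0.003,-0.01,0,4,0,1,0.044,0.003,-0.007,0,4,0,1,0.044,0.003,-0.004,0,4,0,1,0.044,0.003,-0.001,0,4,0,1,0.044,0.003,0.002,0,4,0,1]'

```text
t: 1.15
tool_pos: [0.4579, 0.2248, 0.2028]
orientation: [-1.429, 0.784, -0.782]
force: [-0.6, 0.8, -0.1]
opening: 0.0931
```

```bash
python3 -c "
from plan import *
plan([.542,.1335,.20],.3823)"
```

```text
from [0.4579 0.2248 0.2028] d [ 0.0841 -0.0913 -0.0028] w deg [  0.11  -0.18 -10.54] n 3
0.0407,0.0009,0.0073,0.07,3.51,0.01,1.00
0.0402,0.0009,0.0098,0.07,3.51,0.01,1.00
0.0395,0.0009,0.0123,0.07,3.51,0.01,1.00
```

Tracking is good.

Request:
carry_out --motion '[0.041,0.001,0.007,0,3.5,0,1,0.04,0.001,0.01,0,3.5,0,1,0.04,0.001,0.012,0,3.5,0,1,0,0,0,0,0,0,1,0,0,0,0,0,0,1]'

```text
t: 1.65
tool_pos: [0.546, 0.1223, 0.1974]
orientation: [-1.366, 0.939, -0.935]
force: [-1.2, -0.1, -0.1]
opening: 0.0931
```

```bash
python3 - <<'E'
from h import *
import pickle
st=robot.read_state(); m=imaging.camera_model("wrist"); im=imaging.read_camera("wrist")
cv2.imwrite("pics/wb.png",im); pickle.dump((st,m),open("wb.pkl","wb"))
print(st["t"],st["tool_pos"],np.abs(st["dq"]).max())
c=np.array([.5236,.1799,0]);Rz=R.from_euler('z',.3823)
P=c+Rz.apply([[-.115,-.065,.05],[.115,-.065,.05],[.115,.065,.05],[-.115,.065,.05],[-.08,-.035,.05],[-.08,-.035,.1],[.08,.035,.05],[.08,.035,.1],[.05,0,.077]])
print(proj(m,P).round(1).tolist())
E
```

```text
1.65 [0.5460495  0.12227336 0.19742483] 0.03594700985400985
[[157.0, 187.8], [357.1, 184.9], [366.3, 62.6], [143.9, 67.0], [184.7, 161.5], [170.7, 170.2], [331.4, 93.1], [346.6, 88.3], [306.5, 128.5]]
```

View pics/wb.png

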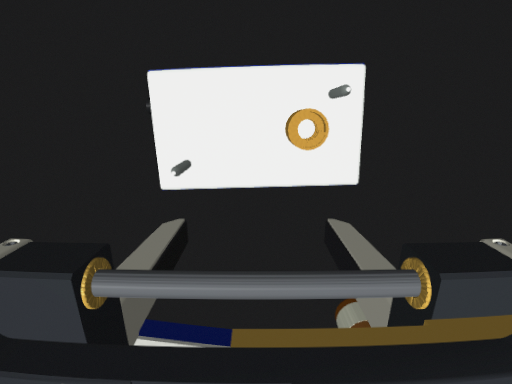

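```bash
python3 - <<'E'
import cv2
i=cv2.imread("pics/wb.png")[50:200,135:385]
cv2.imwrite("pics/wbz.png",cv2.resize(i,None,fx=3.2,fy=3.2,interpolation=cv2.INTER_CUBIC))
E
```

```text
(no output)
```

View pics/wbz.png

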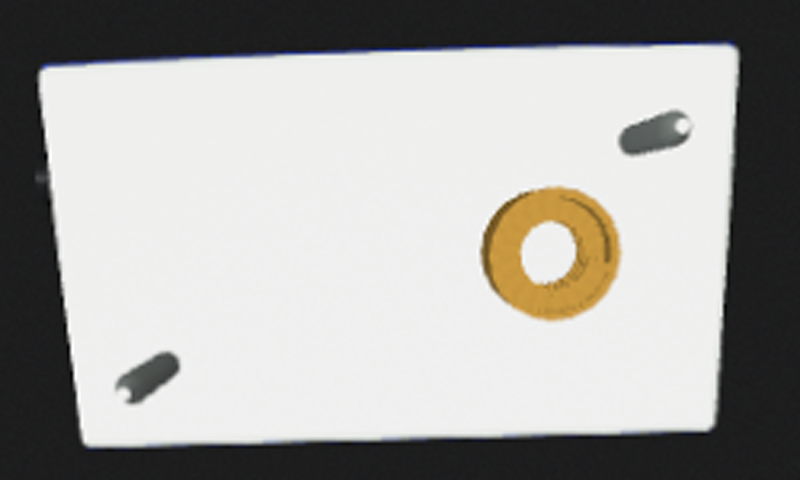

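```bash
cat > edge.py <<'E'
from h import *
from scipy.optimize import least_squares
def fitrect(img,m,pose0,dx,dy,z,pts=[]):
    """pose x,y,yaw from sampled white/dark edge points (subpixel along normals) """
    g=cv2.GaussianBlur(cv2.cvtColor(img,cv2.COLOR_BGR2GRAY).astype(np.float32),(0,0),.6)
    pose=np.array(pose0,float)
    for it in range(4):
        c=np.array([pose[0],pose[1],z]);Rz=R.from_euler('z',pose[2])
        W=8 if it<2 else 4; hits=[]
        for ax,sg in [(0,1),(0,-1),(1,1),(1,-1)]:
            for u in np.linspace(-.85,.85,40):
                l=np.zeros(3); l[ax]=sg*(dx,dy)[ax]/2; l[1-ax]=u*(dx,dy)[1-ax]/2
                n=np.zeros(3); n[ax]=sg*.001
                a,b=proj(m,c+Rz.apply([l,l+n])); nn=(b-a)/np.linalg.norm(b-a)
                s=np.arange(-W,W+.01,.25); q=a+s[:,None]*nn
                v=cv2.remap(g,q[None,:,0].astype(np.float32),q[None,:,1].astype(np.float32),1)[0]
                if v[0]<150 or v[-1]>120: continue
                k=np.argmax(v<(v[0]+v[-1])/2)
                if k==0: continue
                lev=(v[0]+v[-1])/2; f=(v[k-1]-lev)/(v[k-1]-v[k]); sp=s[k-1]+.25*f
                P=onz(m,a+sp*nn,z); hits.append((ax,sg,P))
        def res(p):
            Ri=R.from_euler('z',-p[2]); o=[]
            for ax,sg,P in hits:
                L=Ri.apply(P-[p[0],p[1],0]); o.append(sg*L[ax]-(dx,dy)[ax]/2-(p[3+ax] ))
            return np.array(o)
        r=least_squares(res,np.r_[pose,0,0],loss='soft_l1',f_scale=.0007); pose=r.x[:3]
    print("n",len(hits),"rms",np.sqrt((res(r.x)**2).mean()).round(5),"pose",pose.round(4),"size err(half) mm",(r.x[3:]*1e3).round(2))
    return pose
E
python3 - <<'E'
from edge import *
import pickle
st,m=pickle.load(open("wb.pkl","rb")); im=cv2.imread("pics/wb.png")
p=fitrect(im,m,[.5236,.1799,.3823],.23,.13,.05)
a=onz(m,(173.8,173.1),.1);b=onz(m,(348.4,89.4),.1)
g=cv2.cvtColor(im,cv2.COLOR_BGR2GRAY); 
c=(a+b)/2; d=b-a; print(c,np.linalg.norm(d),np.arctan2(d[1],d[0])-np.arctan2(.035,.08))
# with pose: predicted
P=np.array([p[0],p[1],0])+R.from_euler('z',p[2]).apply([[-.08,-.035,.1],[.08,.035,.1],[.05,0,.077]])
print(proj(m,P))
E
```

```text
n 160 rms 0.00013 pose [0.5254 0.1793 0.3949] size err(half) mm [-1.41 -0.79]
[0.52630357 0.1789848  0.1       ] 0.17447165363481737 0.3950302393001735
[[172.88022574 172.53352741]
 [347.68934306  88.66060208]
 [307.89267343 129.09744502]]
```

```bash
python3 -c "
from plan import *
plan([.5676,-.236,.20],.2312)"
```

```text
from [0.5459 0.1224 0.1974] d [ 0.0217 -0.3584  0.0026] w deg [ 0.21 -0.31 -7.74] n 8
0.0428,-0.0002,-0.0135,0.04,0.97,0.02,1.00
0.0430,-0.0002,-0.0128,0.04,0.97,0.02,1.00
0.0432,-0.0002,-0.0121,0.04,0.97,0.02,1.00
0.0434,-0.0002,-0.0113,0.04,0.97,0.02,1.00
0.0436,-0.0002,-0.0106,0.04,0.97,0.02,1.00
0.0438,-0.0003,-0.0099,0.04,0.97,0.02,1.00
0.0439,-0.0003,-0.0091,0.04,0.97,0.02,1.00
0.0441,-0.0003,-0.0084,0.04,0.97,0.02,1.00
```

Request:
carry_out --motion '[0.043,0,-0.013,0.1,1,0,1,0.043,0,-0.013,0.1,1,0,1,0.043,0,-0.012,0.1,1,0,1,0.043,0,-0.011,0.1,1,0,1,0.044,0,-0.011,0,1,0,1]'

```text
t: 2.2
tool_pos: [0.5588, -0.0955, 0.1977]
orientation: [-1.333, 0.987, -0.988]
force: [0.4, 0.5, -0.4]
opening: 0.0929
```

Request:
carry_out --motion '[0.044,0,-0.01,0,1,0,1,0.044,0,-0.009,0,1,0,1,0.037,0,-0.008,0,0.5,0,1,0,0,0,0,0,0,1,0,0,0,0,0,0,1]'

```text
t: 2.7
tool_pos: [0.5668, -0.2261, 0.1978]
orientation: [-1.317, 1.017, -1.019]
force: [0.1, 0.2, -0.1]
opening: 0.0929
```

```bash
python3 - <<'E'
from edge import *
import pickle
st=robot.read_state(); m=imaging.camera_model("wrist"); im=imaging.read_camera("wrist")
cv2.imwrite("pics/wr.png",im); pickle.dump((st,m),open("wr.pkl","wb"))
print(st["t"],st["tool_pos"],st["orientation"])
cv2.imwrite("pics/wrz.png",cv2.resize(im[40:240,130:390],None,fx=3,fy=3,interpolation=cv2.INTER_CUBIC))
p=fitrect(im,m,[.5561,-.1873,.2312],.19,.1,.04)
P=np.array([p[0],p[1],0])+R.from_euler('z',p[2]).apply([[-.08,-.035,.04],[.08,.035,.04],[.05,0,.04],[-.04,0,.076]])
print(((proj(m,P)-[130,40])*3).round(1).tolist())
E
```

```text
2.7 [ 0.56677599 -0.22607341  0.19784012] [-1.31715942  1.01726723 -1.01858515]
n 160 rms 9e-05 pose [ 0.5568 -0.1889  0.2433] size err(half) mm [0.33 0.26]
[[168.2, 414.4], [590.5, 235.6], [505.1, 328.7], [254.3, 337.9]]
```

View pics/wrz.png

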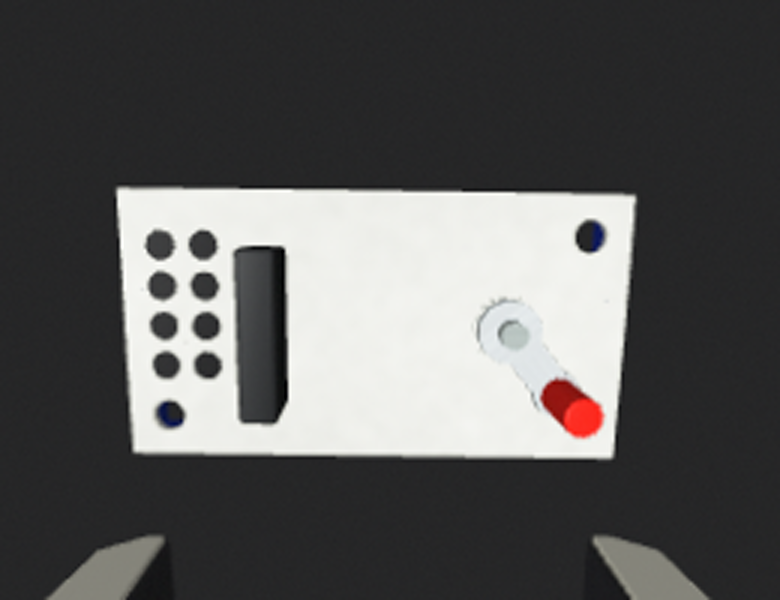

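```bash
python3 - <<'E'
from plan import *
import pickle
st,m=pickle.load(open("wr.pkl","rb"))
ax=np.array([.5568,-.1889,0])+R.from_euler('z',.2433).apply([.05,0,0])
for z in [.07,.08,.085,.09,.095,.1]:
    P=onz(m,(130+583/3,40+418/3),z); d=R.from_euler('z',-.2433).apply(P-ax)[:2]; print(z,np.linalg.norm(d),np.arctan2(-d[1],d[0]))
plan([.518,-.1985,.115],.2433)
E
```

```text
0.07 0.0368426990829284 0.8428975094317113
0.08 0.033352793030859605 0.8576263990469227
0.085 0.03161100250482608 0.8662094721421855
0.09 0.029871812202810894 0.8757927650979035
0.095 0.028135704322426458 0.8865598214495395
0.1 0.02640328691048021 0.898741381514331
from [ 0.5668 -0.2258  0.1979] d [-0.0488  0.0273 -0.0829] w deg [-0.06  0.12 -0.78] n 3
-0.0129,0.0276,-0.0135,-0.04,0.26,-0.01,1.00
-0.0129,0.0276,-0.0135,-0.04,0.26,-0.01,1.00
-0.0128,0.0276,-0.0136,-0.04,0.26,-0.01,1.00
```

Request:
carry_out --motion '[-0.013,0.028,-0.0135,0,0.3,0,1,-0.013,0.028,-0.0135,0,0.3,0,1,-0.013,0.027,-0.0135,0,0.2,0,1,0,0,0,0,0,0,1,0,0,0,0,0,0,1]'

```text
t: 3.25
tool_pos: [0.5188, -0.1884, 0.1146]
orientation: [-1.314, 1.016, -1.022]
force: [1.9, -0.2, 1.6]
opening: 0.0928
```

```bash
python3 - <<'E'
from plan import *
plan([.518,-.1985,.061],.2433)
m=imaging.camera_model("wrist"); im=imaging.read_camera("wrist"); cv2.imwrite("pics/wr2.png",im)
E
```

```text
from [ 0.5188 -0.1884  0.1146] d [-0.0008 -0.0101 -0.0536] w deg [-0.06  0.33 -0.65] n 2
0.0048,0.0268,-0.0018,-0.17,0.33,0.01,1.00
0.0048,0.0268,-0.0017,-0.17,0.33,0.01,1.00
```

View pics/wr2.png

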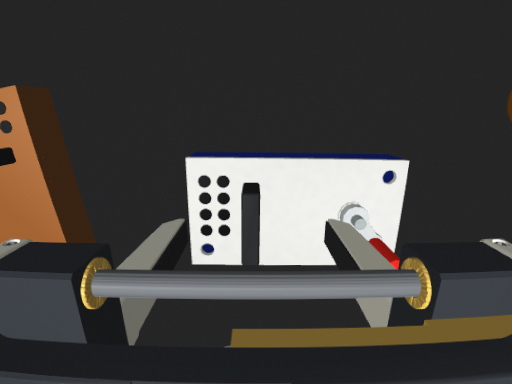

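The picture shows the handle at column 251 between the fingers, and the pin at (380,250) is clear of them. I'll descend and grip.

Request:
carry_out --motion '[0.01,0.01,-0.002,-0.2,0.5,0,1,0,0.017,0,0,0,0,1,0,0.017,0,0,0,0,1,0,0.01,0,0,0,0,1,0,0,0,0,0,0,1]'

```text
t: 3.8
tool_pos: [0.528, -0.2043, 0.0656]
orientation: [-1.312, 1.013, -1.038]
force: [-0.1, -0.7, 0.2]
opening: 0.0928
```

```bash
python3 -c "
from plan import *
plan([.518,-.1985,.061],.2433)"
```

```text
from [ 0.528  -0.2043  0.0656] d [-0.01    0.0058 -0.0046] w deg [ 0.38  0.81 -0.14] n 1
-0.0081,0.0044,-0.0084,-0.70,0.14,0.57,1.00
```

Request:
carry_out --motion '[-0.008,0.001,-0.0085,-0.7,0,0.6,1,0,0,0,0,0,0,1,0,0,0,0,0,0,1,0,0,0,0,0,0,1,0,0,0,0,0,0,1]'

```text
t: 4.3
tool_pos: [0.5192, -0.1997, 0.0676]
orientation: [-1.314, 1.024, -1.029]
force: [0.1, -1.1, -0.8]
opening: 0.0927
```

```bash
python3 -c "
from plan import *
plan([.518,-.1985,.061],.2433)"
```

```text
from [ 0.5192 -0.1997  0.0676] d [-0.0012  0.0012 -0.0066] w deg [ 0.06  0.15 -0.11] n 1
-0.0015,0.0066,-0.0009,-0.13,0.11,0.09,1.00
```

Request:
carry_out --motion '[-0.0015,0.006,-0.001,0,0,0,1,0,0,0,0,0,0,0,0,0,0,0,0,0,-1,0,0,0,0,0,0,-1,0,0,0,0,0,0,-1]' --squeeze 55

```text
t: 4.8
tool_pos: [0.518, -0.1984, 0.0614]
orientation: [-1.314, 1.024, -1.029]
force: [0.6, -0.1, 0.0]
opening: 0.0655
```

```bash
python3 -c "
from plan import *
plan([.518,-.1985,.061],.2433)"
```

```text
from [ 0.518  -0.1984  0.0614] d [ 0.     -0.0001 -0.0004] w deg [ 0.08  0.18 -0.12] n 1
0.0001,0.0004,-0.0000,-0.16,0.12,0.12,1.00
```

Request:
carry_out --motion '[0,0,0,0,0,0,-1,0,0,0,0,0,0,-1,0,0,0,0,0,0,-1,0,0,0,0,0,0,-1,0,0,0,0,0,0,-1]'

```text
t: 5.3
tool_pos: [0.5181, -0.1985, 0.0615]
orientation: [-1.314, 1.024, -1.029]
force: [0.2, 1.1, -0.0]
opening: 0.0256
```

Request:
carry_out --motion '[0,0,0,0,0,0,-1,0,0,0,0,0,0,-1,0,0,0,0,0,0,-1,0,0,0,0,0,0,-1,0,0,0,0,0,0,-1]'

```text
t: 5.8
tool_pos: [0.5179, -0.1986, 0.0615]
orientation: [-1.315, 1.024, -1.029]
force: [-0.1, -0.5, 0.1]
opening: 0.0136
```

Request:
carry_out --motion '[0,-0.01,0,0,0,0,-1,0,-0.02,0,0,0,0,-1,0,-0.03,0,0,0,0,-1,0,-0.03,0,0,0,0,-1,0,-0.03,0,0,0,0,-1]'

```text
t: 6.3
tool_pos: [0.5097, -0.1944, 0.175]
orientation: [-1.32, 1.044, -1.01]
force: [0.8, 0.3, -6.8]
opening: 0.0139
```

Request:
carry_out --motion '[0,-0.015,0,0,0,0,-1,0,0,0,0,0,0,-1,0,0,0,0,0,0,-1,0,0,0,0,0,0,-1,0,0,0,0,0,0,-1]'

```text
t: 6.8
tool_pos: [0.5093, -0.1942, 0.1916]
orientation: [-1.32, 1.044, -1.01]
force: [0.5, -0.8, -7.4]
opening: 0.0136
```

```bash
python3 - <<'E'
from plan import *
st=robot.read_state();print(st["force"],st["wrist_torque"])
print(R.from_rotvec(st["orientation"]).as_matrix().round(4))
p=np.array([.5256,.1792]);yaw=.395
h=p+.0*p; h=p-.04*np.array([np.cos(yaw),np.sin(yaw)]); print("handle target",h)
plan([h[0],h[1],.2],yaw)
import pickle
m=imaging.camera_model("wrist"); im=imaging.read_camera("wrist"); cv2.imwrite("pics/wl.png",im);pickle.dump((st,m),open("wl.pkl","wb"))
s=imaging.read_camera("side");cv2.imwrite("pics/sl.png",s)
E
```

```text
[ 0.49407451 -0.83453819 -7.42166651] [-0.13771592  0.28055331 -0.01566032]
[[ 0.2432 -0.0189  0.9698]
 [-0.9699  0.0094  0.2434]
 [-0.0137 -0.9998 -0.0161]]
handle target [0.48868014 0.16380767]
from [ 0.5093 -0.1942  0.1916] d [-0.0206  0.358   0.0084] w deg [-0.45 -1.12  8.55] n 8
-0.0440,-0.0006,0.0084,0.11,-1.07,-0.11,1.00
-0.0439,-0.0006,0.0092,0.11,-1.07,-0.11,1.00
-0.0437,-0.0007,0.0100,0.11,-1.07,-0.11,1.00
-0.0435,-0.0008,0.0108,0.11,-1.07,-0.11,1.00
-0.0433,-0.0008,0.0116,0.11,-1.07,-0.11,1.00
-0.0431,-0.0009,0.0124,0.11,-1.07,-0.11,1.00
-0.0428,-0.0009,0.0132,0.11,-1.07,-0.11,1.00
-0.0426,-0.0010,0.0140,0.11,-1.07,-0.11,1.00
```

View pics/wl.png

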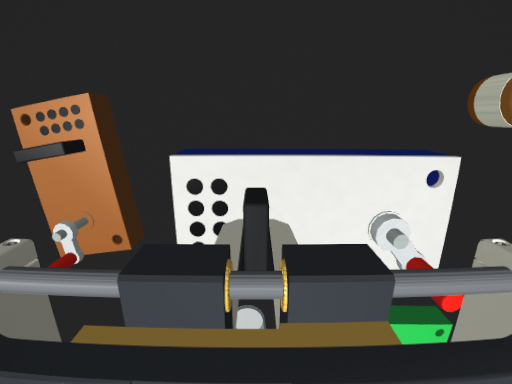

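View pics/sl.png

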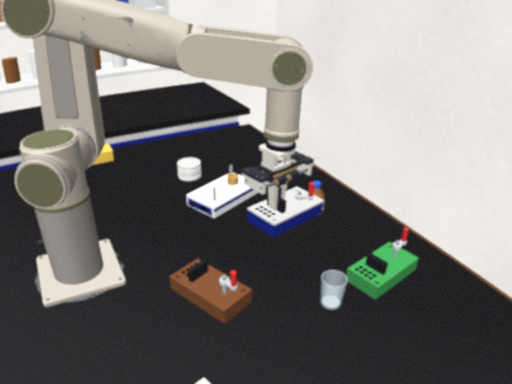

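Request:
carry_out --motion '[-0.044,-0.001,0.008,0.2,-1,-0.2,-1,-0.044,-0.001,0.009,0.1,-1,-0.1,-1,-0.044,-0.001,0.01,0.1,-1,-0.1,-1,-0.044,-0.001,0.011,0.1,-1,-0.1,-1,-0.043,-0.001,0.012,0.1,-1,-0.1,-1]'

```text
t: 7.4
tool_pos: [0.495, 0.0313, 0.1943]
orientation: [-1.351, 0.975, -0.96]
force: [1.4, -0.4, -7.0]
opening: 0.0137
```

Request:
carry_out --motion '[-0.043,-0.001,0.012,0.1,-1,-0.1,-1,-0.04,-0.001,0.012,0.1,-1,-0.1,-1,-0.02,0,0.006,0,-1,0,-1,0,0,0,0,0,0,-1,0,0,0,0,0,0,-1]'

```text
t: 7.9
tool_pos: [0.4852, 0.1488, 0.194]
orientation: [-1.373, 0.927, -0.913]
force: [0.5, -0.7, -6.1]
opening: 0.0139
```

```bash
python3 -c "
from plan import *
plan([.4887,.1638,.19],.395)"
```

```text
from [0.4852 0.1488 0.194 ] d [ 0.0035  0.015  -0.004 ] w deg [-0.06 -0.55  0.43] n 1
-0.0126,0.0039,0.0089,0.49,-0.43,-0.27,1.00
```

Request:
carry_out --motion '[-0.012,0.004,0.009,0.5,-0.4,-0.3,-1,0,0,0,0,0,0,-1,0,0,0,0,0,0,-1,0,0,0,0,0,0,-1,0,0,0,0,0,0,-1]'

```text
t: 8.4
tool_pos: [0.4895, 0.1612, 0.1882]
orientation: [-1.371, 0.917, -0.918]
force: [-0.3, 0.6, -6.8]
opening: 0.0139
```

```bash
python3 - <<'E'
from plan import *
import pickle
plan([.4887,.1638,.19],.395)
st=robot.read_state();m=imaging.camera_model("wrist"); im=imaging.read_camera("wrist"); cv2.imwrite("pics/wh.png",im);pickle.dump((st,m),open("wh.pkl","wb"))
cv2.imwrite("pics/whz.png",cv2.resize(im[130:290,160:480],None,fx=2.5,fy=2.5,interpolation=cv2.INTER_CUBIC))
# model prediction if rack aligned with tool: handle point at TCP + tooly*.003
Rt=R.from_rotvec(st["orientation"]); 
# rack axes in tool: rack x = tool z, rack y=-tool x, rack z=-tool y
M=np.array([[0,-1,0],[0,0,-1],[1,0,0]],float)  # cols: rack x,y,z in tool
h=np.array([0,.0025,0])
L=np.array([[-.095,.05,.02],[.095,.05,.02],[.08,.035,.02],[-.095,-.05,.02],[-.047,.03,.056],[-.033,.03,.056]])+[.04,0,-.038]
P=st["tool_pos"]+Rt.apply(h+L@M.T)
print(((proj(m,P)-[160,130])*2.5).round(1).tolist())
s=imaging.read_camera("top");cv2.imwrite("pics/th.png",s)
E
```

```text
from [0.4895 0.1612 0.1882] d [-0.0008  0.0026  0.0018] w deg [ 0.1  -0.04  0.29] n 1
-0.0028,-0.0018,0.0002,0.07,-0.29,0.08,1.00
[[19.4, 64.9], [752.7, 67.6], [689.4, 123.3], [50.8, 403.0], [201.8, 184.9], [269.2, 184.9]]
```

View pics/whz.png

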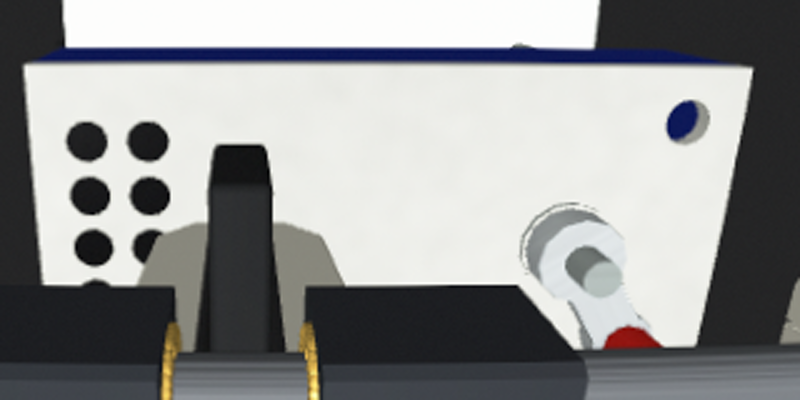

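View pics/th.png

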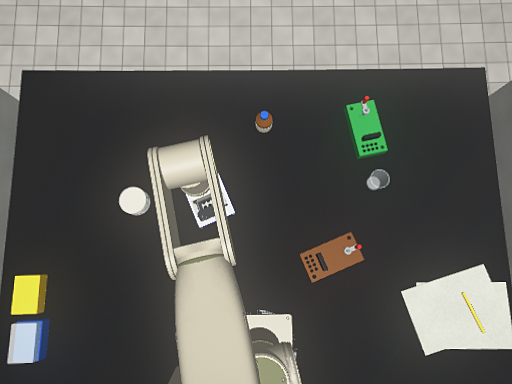

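```bash
cat > held.py <<'E'
from h import *
from scipy.optimize import least_squares
M=np.array([[0,-1,0],[0,0,-1],[1,0,0]],float)
def heldfit(im,m,st,verbose=1,full=False):
    g=cv2.GaussianBlur(cv2.cvtColor(im,cv2.COLOR_BGR2GRAY).astype(np.float32),(0,0),.6)
    # hole: contour of non-white blob near predicted
    Rt=R.from_rotvec(st["orientation"])
    def W(p,L): # p: offset in rack axes (x,y,z) of handle from TCP, rot (rx,ry,rz)
        return st["tool_pos"]+Rt.apply((R.from_rotvec(p[3:]).apply(L)+p[:3])@M.T)
    p=np.array([0,0,-.003,0,0,0.])
    o=np.array([.04,0,-.018])
    S=[(np.array([u,.05,0]),np.array([0,.001,0])) for u in np.linspace(-.085,.085,30)]
    S+=[(np.array([-.095,u,0]),np.array([-.001,0,0])) for u in np.linspace(-.02,.044,14)]
    S+=[(np.array([.095,u,0]),np.array([.001,0,0])) for u in np.linspace(-.03,.044,14)]
    hp=proj(m,W(p,np.array([[.08,.035,0]])+o))[0]
    x0,y0=(hp-14).astype(int); sub=g[y0:y0+28,x0:x0+28]
    big=cv2.resize(sub,None,fx=8,fy=8)
    sat=cv2.resize(im[y0:y0+28,x0:x0+28].astype(np.float32),None,fx=8,fy=8)
    msk=((big<232*0.93*np.median(sub)/232)).astype(np.uint8)
    n,lab,stt,cen=cv2.connectedComponentsWithStats(msk)
    best=min(range(1,n),key=lambda i:np.linalg.norm(cen[i]-112) if 300<stt[i,4]<12000 else 1e9)
    cts=cv2.findContours((lab==best).astype(np.uint8),0,1)[0]; e=cv2.fitEllipse(max(cts,key=len))
    hole=(np.array(e[0])+.5)/8-.5+[x0,y0]
    for it in range(4):
        w=7 if it<2 else 3; obs=[]
        for L,n in S:
            a,b=proj(m,W(p,np.array([L,L+n])+o)); nn=(b-a)/np.linalg.norm(b-a)
            s=np.arange(-w,w+.01,.25); q=(a+s[:,None]*nn).astype(np.float32)
            v=cv2.remap(g,q[None,:,0],q[None,:,1],1)[0]
            if v[0]<170 or v[-1]>140: continue
            lev=(v[0]+v[-1])/2; k=np.argmax(v<lev); f=(v[k-1]-lev)/(v[k-1]-v[k]); obs.append((L,nn,a+(s[k-1]+.25*f)*nn))
        def res(p):
            q=proj(m,W(p,np.array([x[0] for x in obs])+o)); r=[(qq-x[2])@x[1] for qq,x in zip(q,obs)]
            h=proj(m,W(p,np.array([[.08,.035,0]])+o))[0]-hole
            return np.r_[r,2*h,p[3:]/np.radians(1.0)*.5]
        r=least_squares(res,p,loss='soft_l1',f_scale=.5); p=r.x
    if verbose: print("n",len(obs),"cost",r.cost.round(3),"off mm",(p[:3]*1e3).round(2),"rot deg",np.degrees(p[3:]).round(2),"hole",hole.round(1),"ell",np.round(e[1],1))
    Q=W(p,np.array([[.04,0,-.038],[-.04,-.035,-.058],[.12,.035,-.058],[0,0,0]]))
    return p,Q
E
python3 - <<'E'
from held import *
import pickle
st,m=pickle.load(open("wh.pkl","rb"));im=cv2.imread("pics/wh.png")
p,Q=heldfit(im,m,st); print(Q.round(4))
d=Q[2]-Q[1]; print("hole mid",((Q[1]+Q[2])/2).round(4),"yaw",np.arctan2(d[1],d[0])-np.arctan2(.035,.08), "dz",d[2])
E
```

```text
n 56 cost 0.904 off mm [-1.84  0.15 -6.2 ] rot deg [ 0.14 -2.17  0.27] hole [434.4 178.4] ell [140.8 166.6]
[[0.5259 0.1765 0.1455]
 [0.4663 0.1138 0.1226]
 [0.5869 0.2399 0.1285]
 [0.4878 0.1606 0.182 ]]
hole mid [0.5266 0.1768 0.1255] yaw 0.39500145763476785 dz 0.005911858976183584
```

```bash
python3 - <<'E'
from held import *
from scipy.optimize import least_squares
import pickle
st0,m0=pickle.load(open("wr.pkl","rb"))
def tocam(st,m):
    Rt=R.from_rotvec(st["orientation"]); return Rt.inv().apply(m["position"]-st["tool_pos"]),(Rt.inv()*R.from_rotvec(m["orientation"])).as_rotvec()
for f in ["wb","wr","wl","wh"]:
    print(f,*[x.round(5) for x in tocam(*pickle.load(open(f+".pkl","rb")))])
# generic fit, world 6dof
def wfit(im,m,pose0,dx,dy,z,rot_w):
    g=cv2.GaussianBlur(cv2.cvtColor(im,cv2.COLOR_BGR2GRAY).astype(np.float32),(0,0),.6)
    p=np.array([pose0[0],pose0[1],z,0,0,pose0[2]])
    W=lambda p,L:p[:3]+R.from_rotvec(p[3:]).apply(L)
    S=[]
    for ax,sg in [(0,1),(0,-1),(1,1),(1,-1)]:
        for u in np.linspace(-.9,.9,40):
            l=np.zeros(3); l[ax]=sg*(dx,dy)[ax]/2; l[1-ax]=u*(dx,dy)[1-ax]/2; n=np.zeros(3); n[ax]=sg*.001; S.append((l,n))
    for it in range(5):
        w=7 if it<2 else 3; obs=[]
        for L,n in S:
            a,b=proj(m,W(p,np.array([L,L+n]))); nn=(b-a)/np.linalg.norm(b-a)
            s=np.arange(-w,w+.01,.25); q=(a+s[:,None]*nn).astype(np.float32)
            v=cv2.remap(g,q[None,:,0],q[None,:,1],1)[0]
            if v[0]<150 or v[-1]>140: continue
            lev=(v[0]+v[-1])/2; k=np.argmax(v<lev); f=(v[k-1]-lev)/(v[k-1]-v[k]); obs.append((L,nn,a+(s[k-1]+.25*f)*nn))
        def res(p):
            q=proj(m,W(p,np.array([x[0] for x in obs]))); return np.array([(qq-x[2])@x[1] for qq,x in zip(q,obs)])
        r=least_squares(res,p,loss='soft_l1',f_scale=.3); p=r.x
    Ri=R.from_euler('z',-p[5]).apply(p[3:])
    print("n",len(obs),"cost",r.cost.round(3),p[:3].round(4),"rot",np.degrees(p[3:]).round(2))
    return p
wfit(cv2.imread("pics/wr.png"),m0,[.5568,-.1889,.2433],.19,.1,.04,0)
stb,mb=pickle.load(open("wb.pkl","rb"))
wfit(cv2.imread("pics/wb.png"),mb,[.5254,.1793,.3949],.23,.13,.05,0)
E
```

```text
wb [-0.07377 -0.14729  0.00089] [-1.4074  -1.069   -1.40606]
wr [-0.07389 -0.14733  0.00104] [-1.40747 -1.06883 -1.40619]
wl [-0.0739  -0.14735  0.00102] [-1.4075  -1.06885 -1.40616]
wh [-0.07374 -0.1473   0.0009 ] [-1.40741 -1.06895 -1.40604]
n 160 cost 0.602 [ 0.5568 -0.1887  0.0411] rot [-0.37 -0.03 13.94]
n 160 cost 0.883 [0.5256 0.1791 0.0464] rot [ 0.08  0.22 22.63]
```

```bash
python3 - <<'E'
import held; from held import *
import pickle
src=open("held.py").read()
for tag in ["wh","wl"]:
  st,m=pickle.load(open(tag+".pkl","rb"));im=cv2.imread(f"pics/{tag}.png")
  for pit in [2,1,0,-1,-2]:
    ns={}
    exec(src.replace("p[3:]/np.radians(1.0)*.5","(p[3:]-np.radians([0,%f,0]))/np.radians(1.0)*[.5,60,.5]"%pit),ns)
    p,Q=ns["heldfit"](im,m,st); d=Q[2]-Q[1]; print(tag,pit,"mid",((Q[1]+Q[2])/2).round(4))
s=cv2.imread("pics/sl.png"); cv2.imwrite("pics/slz.png",cv2.resize(s[140:240,170:340],None,fx=4.5,fy=4.5,interpolation=cv2.INTER_CUBIC))
E
```

```text
n 55 cost 2.318 off mm [ 2.5   1.03 -0.27] rot deg [-0.3  2.  -0.3] hole [434.4 178.4] ell [140.8 166.6]
wh 2 mid [0.5267 0.1769 0.1285]
n 56 cost 1.786 off mm [ 1.47  0.8  -1.78] rot deg [-0.18  1.   -0.16] hole [434.4 178.4] ell [140.8 166.6]
wh 1 mid [0.5267 0.1769 0.1277]
n 56 cost 1.246 off mm [ 0.42  0.59 -3.23] rot deg [-0.1  -0.   -0.03] hole [434.4 178.4] ell [140.8 166.6]
wh 0 mid [0.5267 0.1768 0.1269]
n 56 cost 0.855 off mm [-0.63  0.39 -4.63] rot deg [-0.01 -1.    0.11] hole [434.4 178.4] ell [140.8 166.6]
wh -1 mid [0.5266 0.1768 0.1263]
n 56 cost 0.578 off mm [-1.67  0.19 -5.98] rot deg [ 0.11 -2.    0.25] hole [434.4 178.4] ell [140.8 166.6]
wh -2 mid [0.5266 0.1768 0.1256]
n 55 cost 2.333 off mm [ 2.63  1.14 -0.23] rot deg [-0.3  2.  -0.3] hole [434.4 178.4] ell [141.1 166.5]
wl 2 mid [ 0.5474 -0.1831  0.1314]
n 56 cost 1.819 off mm [ 1.59  0.91 -1.74] rot deg [-0.17  1.   -0.16] hole [434.4 178.4] ell [141.1 166.5]
wl 1 mid [ 0.5474 -0.1831  0.1306]
n 56 cost 1.298 off mm [ 0.54  0.7  -3.18] rot deg [-0.08 -0.   -0.03] hole [434.4 178.4] ell [141.1 166.5]
wl 0 mid [ 0.5473 -0.1831  0.1298]
n 56 cost 0.92 off mm [-0.51  0.5  -4.58] rot deg [ 0.02 -1.    0.11] hole [434.4 178.4] ell [141.1 166.5]
wl -1 mid [ 0.5473 -0.1831  0.1291]
n 56 cost 0.65 off mm [-1.55  0.29 -5.95] rot deg [ 0.14 -2.    0.25] hole [434.4 178.4] ell [141.1 166.5]
wl -2 mid [ 0.5472 -0.1831  0.1285]
```

View pics/slz.png

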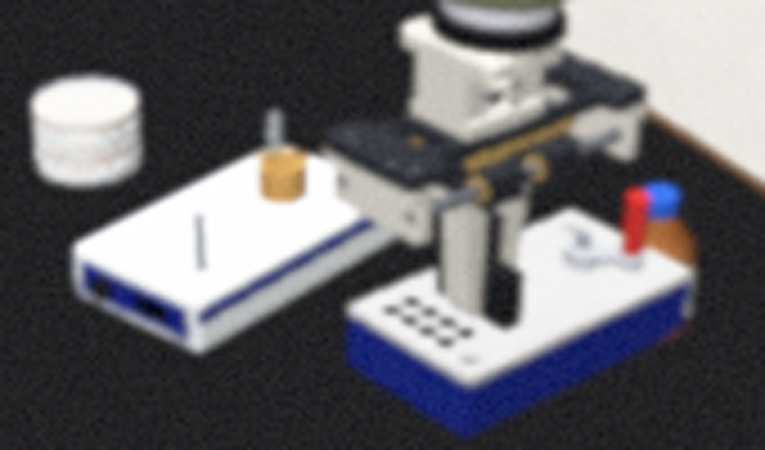

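Request:
carry_out --motion '[-0.0026,0.008,0.0002,0,-0.15,0,-1,0,0.012,0,0,0,0,-1,0,0.012,0,0,0,0,-1,0,0.012,0,0,0,0,-1,0,0,0,0,0,0,-1]'

```text
t: 9.0
tool_pos: [0.488, 0.1634, 0.1395]
orientation: [-1.372, 0.916, -0.916]
force: [-0.8, -0.9, -7.0]
opening: 0.0138
```

```bash
cat > chk.py <<'E'
from held import *
from plan import plan
import sys,pickle
z=float(sys.argv[1]); tag=sys.argv[2]
plan([.4887,.1636,z],.394)
st=robot.read_state();m=imaging.camera_model("wrist"); im=imaging.read_camera("wrist"); cv2.imwrite(f"pics/{tag}.png",im)
ns={}
exec(open("held.py").read().replace("p[3:]/np.radians(1.0)*.5","p[3:]/np.radians(1.0)*[.5,60,.5]"),ns)
try:
    p,Q=ns["heldfit"](im,m,st); d=Q[2]-Q[1]; print("mid",((Q[1]+Q[2])/2).round(4),"yaw",(np.arctan2(d[1],d[0])-np.arctan2(.035,.08)).round(4))
except Exception as e: print(e)
print("F",st["force"].round(1),"T",st["wrist_torque"].round(2))
E
python3 chk.py .132 w1
```

```text
from [0.488  0.1634 0.1395] d [ 0.0007  0.0002 -0.0075] w deg [ 0.12 -0.1   0.09] n 1
0.0000,0.0075,0.0008,0.14,-0.09,0.07,1.00
n 56 cost 1.276 off mm [ 0.4   0.58 -3.22] rot deg [-0.06 -0.   -0.03] hole [434.4 178.4] ell [141.1 166.5]
mid [0.525  0.1791 0.0782] yaw 0.3919
F [-0.8 -0.9 -7. ] T [-0.16  0.32  0.02]
```

Request:
carry_out --motion '[0,0.008,0.001,0.1,-0.1,0,-1,0,0,0,0,0,0,-1,0,0,0,0,0,0,-1,0,0,0,0,0,0,-1,0,0,0,0,0,0,-1]'

```text
t: 9.55
tool_pos: [0.4907, 0.1643, 0.1337]
orientation: [-1.368, 0.911, -0.916]
force: [-0.4, -0.6, -4.3]
opening: 0.0137
```

```bash
python3 chk.py .132 w2; python3 -c "
import cv2
i=cv2.imread('pics/w2.png')[150:230,380:480]
cv2.imwrite('pics/w2z.png',cv2.resize(i,None,fx=6,fy=6,interpolation=cv2.INTER_CUBIC))"
```

```text
from [0.4907 0.1643 0.1337] d [-0.002  -0.0007 -0.0017] w deg [ 0.01  0.21 -0.02] n 1
-0.0001,0.0017,-0.0021,-0.19,0.02,0.09,1.00
n 56 cost 1.217 off mm [-0.24  0.72 -2.31] rot deg [-0.05 -0.    0.04] hole [434.5 178.3] ell [140.9 166.5]
mid [0.5273 0.1802 0.0735] yaw 0.3951
F [-0.4 -0.6 -4.3] T [-0.04  0.4   0.08]
```

View pics/w2z.png

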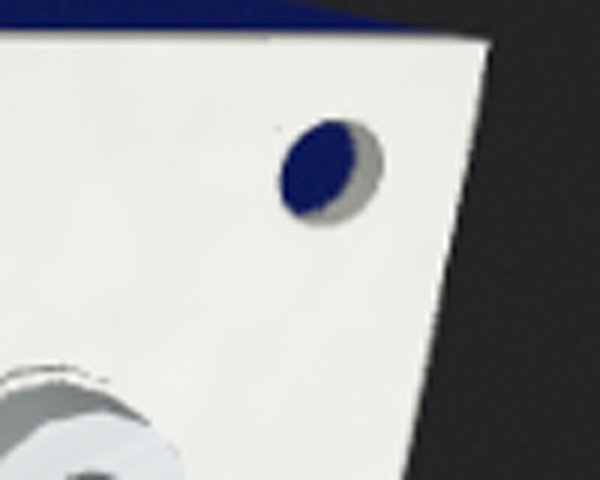

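Request:
carry_out --motion '[0,0.001,-0.002,-0.2,0,0.1,-1,0,0,0,0,0,0,-1,0,0,0,0,0,0,-1,0,0,0,0,0,0,-1,0,0,0,0,0,0,-1]'

```text
t: 10.1
tool_pos: [0.4896, 0.1636, 0.1336]
orientation: [-1.369, 0.913, -0.915]
force: [-0.3, 0.1, -5.2]
opening: 0.0135
```

```bash
python3 chk.py .128 w3
```

```text
from [0.4896 0.1636 0.1336] d [-0.0009 -0.     -0.0056] w deg [-0.03  0.11 -0.02] n 1
-0.0003,0.0056,-0.0008,-0.11,0.02,0.01,1.00
n 56 cost 1.261 off mm [ 0.46  0.6  -3.18] rot deg [-0.1  -0.   -0.02] hole [434.5 178.3] ell [141.4 166.2]
mid [0.5268 0.1796 0.0725] yaw 0.3939
F [-0.3  0.1 -5.2] T [-0.13  0.18  0.01]
```

Request:
carry_out --motion '[0,0.002,-0.0012,-0.1,0,0,-1,0,0.003,0,0,0,0,-1,0,0.003,0,0,0,0,-1,0,0.002,0,0,0,0,-1,0,0,0,0,0,0,-1]'

```text
t: 10.65
tool_pos: [0.4888, 0.1631, 0.1227]
orientation: [-1.37, 0.913, -0.915]
force: [0.6, -0.4, -4.7]
opening: 0.0139
```

```bash
python3 chk.py .128 w4; python3 -c "
import cv2
i=cv2.imread('pics/w4.png')[150:230,380:480]
cv2.imwrite('pics/w4z.png',cv2.resize(i,None,fx=6,fy=6,interpolation=cv2.INTER_CUBIC))"
```

```text
from [0.4888 0.1631 0.1227] d [-0.0001  0.0005  0.0053] w deg [ 0.01  0.06 -0.01] n 1
-0.0005,-0.0053,0.0001,-0.06,0.01,0.03,1.00
n 56 cost 1.007 off mm [-0.83  0.83 -1.55] rot deg [-0.1  -0.   -0.04] hole [434.7 178.6] ell [139.9 167.1]
mid [0.5247 0.1788 0.0632] yaw 0.3936
F [ 0.6 -0.4 -4.7] T [-0.15  0.04  0.02]
```

View pics/w4z.png

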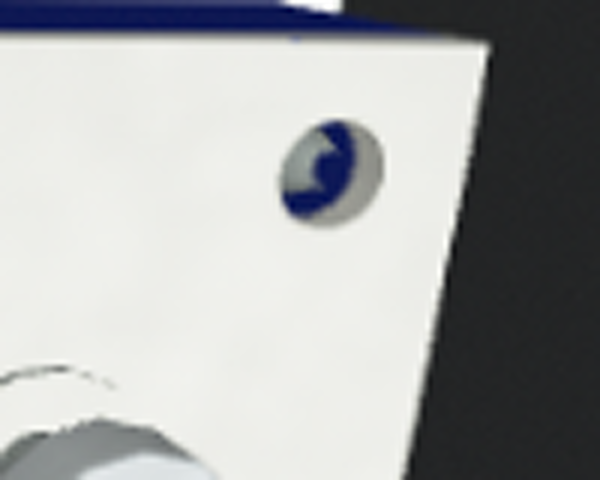

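The hole at (434,178) now shows the peg tip inside it, with no side load, so I'll go on down.

Request:
carry_out --motion '[0,0.003,0,0,0,0,-1,0,0.003,0,0,0,0,-1,0,0,0,0,0,0,-1,0,0,0,0,0,0,-1,0,0,0,0,0,0,-1]'

```text
t: 11.2
tool_pos: [0.4889, 0.1631, 0.1164]
orientation: [-1.37, 0.913, -0.915]
force: [0.1, -0.3, -5.9]
opening: 0.014
```

```bash
python3 chk.py .111 w5; python3 -c "
import cv2
i=cv2.imread('pics/w5.png')[150:230,380:480]
cv2.imwrite('pics/w5z.png',cv2.resize(i,None,fx=6,fy=6,interpolation=cv2.INTER_CUBIC))"
```

```text
from [0.4889 0.1631 0.1164] d [-0.0002  0.0005 -0.0054] w deg [ 0.01  0.07 -0.01] n 1
-0.0005,0.0054,0.0000,-0.06,0.01,0.03,1.00
n 56 cost 0.953 off mm [-1.99  1.   -0.12] rot deg [-0.07 -0.    0.  ] hole [434.7 178.6] ell [139.8 166.5]
mid [0.5237 0.1785 0.0583] yaw 0.3942
F [ 0.1 -0.3 -5.9] T [-0.04  0.09 -0.06]
```

View pics/w5z.png

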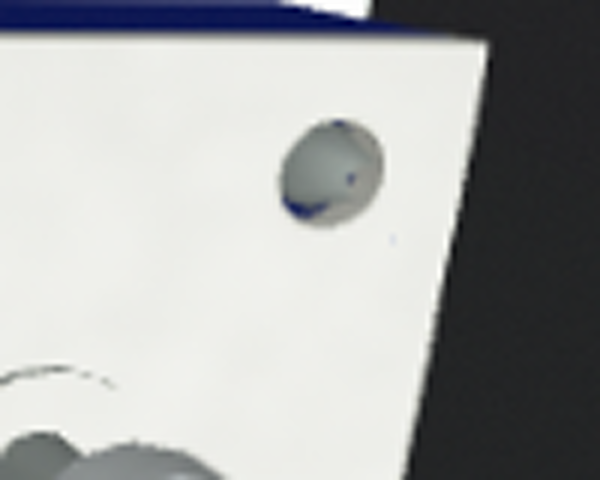

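Request:
carry_out --motion '[0,0.003,0,0,0,0,-1,0,0.002,0,0,0,0,-1,0,0.001,0,0,0,0,-1,0,0,0,0,0,0,-1,0,0,0,0,0,0,-1]'

```text
t: 11.75
tool_pos: [0.489, 0.1633, 0.1116]
orientation: [-1.37, 0.913, -0.915]
force: [0.5, -0.1, -5.4]
opening: 0.0135
```

```bash
python3 chk.py .111 w6; python3 -c "
import cv2
i=cv2.imread('pics/w6.png')[150:230,380:480]
cv2.imwrite('pics/w6z.png',cv2.resize(i,None,fx=6,fy=6,interpolation=cv2.INTER_CUBIC))"
```

```text
from [0.489  0.1633 0.1116] d [-0.0003  0.0003 -0.0006] w deg [ 0.    0.09 -0.03] n 1
-0.0004,0.0006,-0.0001,-0.08,0.03,0.04,1.00
n 54 cost 0.469 off mm [-2.96  1.18  1.15] rot deg [-0.02 -0.   -0.01] hole [435.1 178.6] ell [145.5 168.9]
mid [0.5228 0.1786 0.0548] yaw 0.3944
F [ 0.5 -0.1 -5.4] T [-0.11  0.14  0.01]
```

View pics/w6z.png

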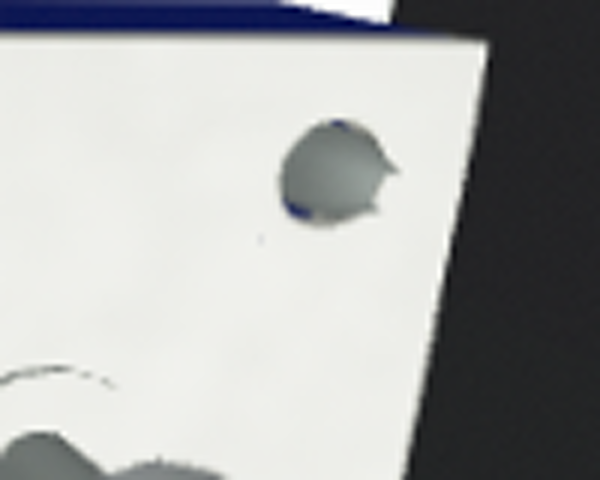

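Request:
carry_out --motion '[0,0.0015,0,0,0,0,-1,0,0.0015,0,0,0,0,-1,0,0.0015,0,0,0,0,-1,0,0,0,0,0,0,-1,0,0,0,0,0,0,-1]'

```text
t: 12.3
tool_pos: [0.4891, 0.1633, 0.1117]
orientation: [-1.37, 0.912, -0.915]
force: [0.3, -0.5, -4.7]
opening: 0.0137
```

Request:
carry_out --motion '[0,0,0,0,0,0,-1,0,0,0,0,0,0,-1,0,0,0,0,0,0,-1,0,0.003,0,0,0,0,-1,0,0.004,0,0,0,0,-1]'

```text
t: 12.8
tool_pos: [0.4892, 0.1634, 0.1114]
orientation: [-1.371, 0.912, -0.914]
force: [-27.0, -7.2, 43.9]
opening: 0.0135
```

```bash
python3 - <<'E'
from h import *
st=robot.read_state();print(st["tool_pos"],st["force"],st["wrist_torque"])
im=imaging.read_camera("side");cv2.imwrite("pics/ss.png",im)
cv2.imwrite("pics/ssz.png",cv2.resize(im[130:240,165:315],None,fx=5,fy=5,interpolation=cv2.INTER_CUBIC))
st=robot.read_state();print(st["tool_pos"],st["force"])
E
```

```text
[0.48916526 0.16340829 0.11142345] [-26.97173458  -7.22615852  43.90985669] [-1.35678691  4.62031246 -0.0458421 ]
[0.48913828 0.16339762 0.11141583] [-23.2837263   -5.65341706  36.27917909]
```

View pics/ssz.png

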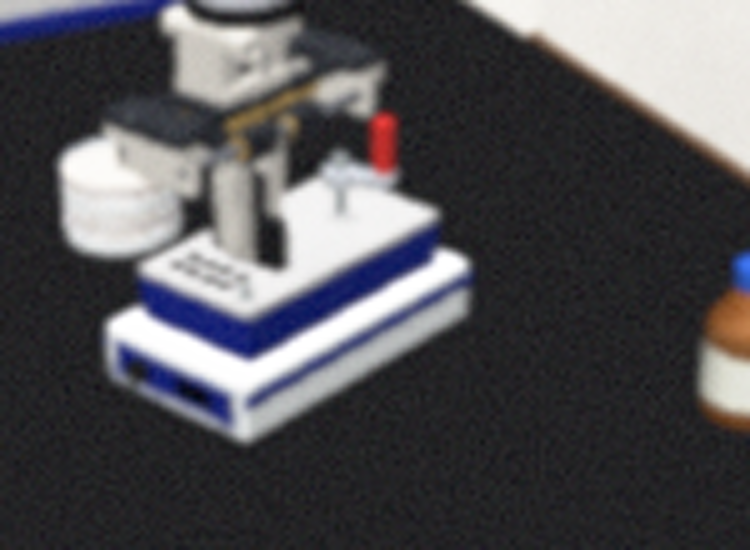

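Request:
carry_out --motion '[0,0,0,0,0,0,-1,0,0,0,0,0,0,-1,0,0,0,0,0,0,0,0,0,0,0,0,0,0,0,0,0,0,0,0,0]' --squeeze 20

```text
t: 13.35
tool_pos: [0.491, 0.1638, 0.1133]
orientation: [-1.367, 0.909, -0.917]
force: [-0.7, 0.6, -0.4]
opening: 0.0335
```

Request:
carry_out --motion '[0,0,0,0,0,0,0,0,0,0,0,0,0,0,0,-0.01,0,0,0,0,0,0,-0.03,0,0,0,0,0,0,-0.045,0,0,0,0,0]'

```text
t: 13.85
tool_pos: [0.4865, 0.1628, 0.1942]
orientation: [-1.377, 0.918, -0.911]
force: [0.1, -0.3, -0.4]
opening: 0.0465
```

Request:
carry_out --motion '[0.02,-0.02,0.01,0,0,0,0,0.02,-0.02,0.01,0,0,0,0,0.02,-0.02,0.01,0,0,0,0,0,0,0,0,0,0,0,0,0,0,0,0,0,0]'

```text
t: 14.35
tool_pos: [0.5421, 0.1189, 0.2685]
orientation: [-1.367, 0.907, -0.917]
force: [-0.1, 0.6, -0.5]
opening: 0.0464
```

```bash
python3 - <<'E'
from h import *
import pickle
st=robot.read_state();m=imaging.camera_model("wrist"); im=imaging.read_camera("wrist"); cv2.imwrite("pics/v1.png",im);pickle.dump((st,m),open("v1.pkl","wb"))
print(st["tool_pos"],st["q"])
P=np.array([.5258,.1791,0])+R.from_euler('z',.3945).apply([[-.08,-.035,.1],[.08,.035,.1],[-.095,-.05,.09],[.095,-.05,.09],[.095,.05,.09],[-.095,.05,.09]])
print(proj(m,P).round(1).tolist())
cv2.imwrite("pics/v1z.png",cv2.resize(im[50:230,130:390],None,fx=3,fy=3,interpolation=cv2.INTER_CUBIC))
E
```

```text
[0.54209325 0.1189071  0.26849305] [ 1.24100584e-01 -9.89463532e-03  1.57823833e+00 -8.61772976e-04
  1.56558980e+00 -2.72218254e-01]
[[193.7, 157.2], [332.2, 95.9], [184.1, 168.1], [336.9, 168.2], [343.4, 83.2], [178.7, 82.6]]
```

View pics/v1.png

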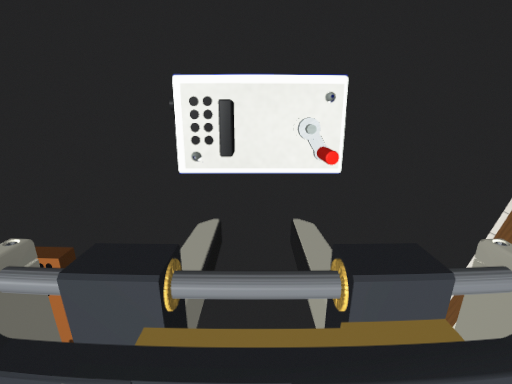

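View pics/v1z.png

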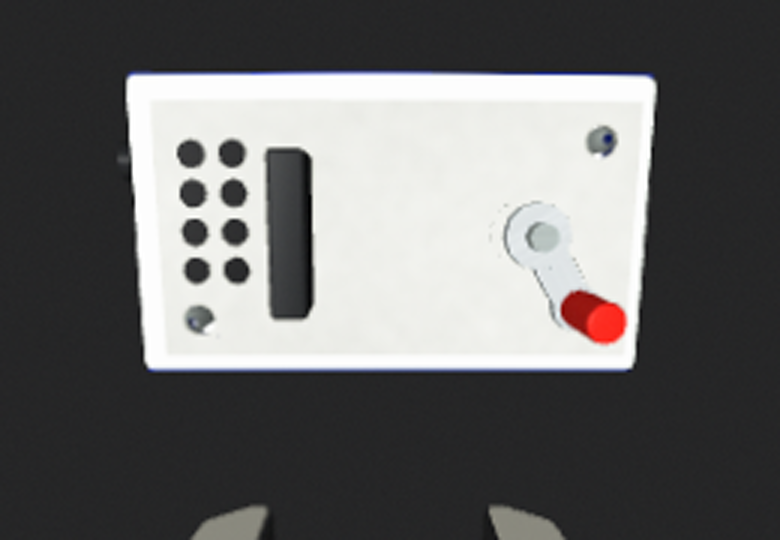

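```bash
python3 - <<'E'
from plan import *
import pickle
st,m=pickle.load(open("v1.pkl","rb")); im=cv2.imread("pics/v1.png").astype(int)
msk=((im[:,:,2]>215)&(im[:,:,1]<80)).astype(np.uint8); msk[:120]=0;msk[200:]=0
n,l,s,c=cv2.connectedComponentsWithStats(msk); i=1+np.argmax(s[1:,4]); print(c[i],s[i])
ax=np.array([.5258,.1791,0])+R.from_euler('z',.3945).apply([.05,0,0])
for z in [.155,.16,.163,.168]:
    P=onz(m,c[i],z); d=(P-ax)[:2]; print(z,P.round(4),np.linalg.norm(d).round(4),"phi",np.arctan2(d[1],d[0]).round(3),"crank",(.3945-np.arctan2(d[1],d[0])).round(3))
print(ax)
E
```

```text
[331.55905512 157.37007874] [326 151  12  13 127]
0.155 [0.599  0.1806 0.155 ] 0.0323 phi -0.58 crank 0.975
0.16 [0.5973 0.1807 0.16  ] 0.0309 phi -0.606 crank 1.001
0.163 [0.5963 0.1808 0.163 ] 0.03 phi -0.623 crank 1.017
0.168 [0.5947 0.1809 0.168 ] 0.0286 phi -0.652 crank 1.047
[0.57195944 0.19831733 0.        ]
```

```bash
python3 -c "
from plan import *
plan([.5963,.1808,.20],.45,0)"
```

```text
from [0.5421 0.119  0.2686] d [ 0.0542  0.0618 -0.0686] w deg [-0.01  0.47  3.05] n 3
-0.0121,0.0230,0.0244,-0.14,-1.02,0.07,0.00
-0.0116,0.0230,0.0247,-0.14,-1.02,0.07,0.00
-0.0112,0.0229,0.0250,-0.14,-1.02,0.07,0.00
```

Request:
carry_out --motion '[-0.012,0.023,0.024,-0.15,-1,0.1,0,-0.0115,0.023,0.025,-0.15,-1,0.1,0,-0.011,0.023,0.025,-0.15,-1,0,0,0,0,0,0,0,0,0,0,0,0,0,0,0,0]'

```text
t: 14.9
tool_pos: [0.5929, 0.1846, 0.1936]
orientation: [-1.395, 0.874, -0.866]
force: [-0.5, 0.8, 0.1]
opening: 0.047
```

```bash
python3 -c "
from plan import *
plan([.5963,.1808,.20],.45,0,n=1)
plan([.5963,.1808,.153],.45,0,n=3)"
```

```text
from [0.5929 0.1846 0.1936] d [ 0.0034 -0.0038  0.0064] w deg [ 0.07 -0.4  -0.16] n 1
0.0049,-0.0064,0.0014,0.39,0.16,-0.10,0.00
from [0.5929 0.1846 0.1936] d [ 0.0034 -0.0038 -0.0406] w deg [ 0.07 -0.4  -0.16] n 3
0.0017,0.0135,0.0006,0.13,0.05,-0.03,0.00
0.0017,0.0135,0.0005,0.13,0.05,-0.03,0.00
0.0017,0.0135,0.0005,0.13,0.05,-0.03,0.00
```

Request:
carry_out --motion '[0.005,0,0.0015,0.4,0.15,-0.1,0,0,0.01,0,0,0,0,0,0,0.012,0,0,0,0,0,0,0.012,0,0,0,0,0,0,0,0,0,0,0,0]'

```text
t: 15.4
tool_pos: [0.5956, 0.1791, 0.1594]
orientation: [-1.386, 0.87, -0.875]
force: [-0.9, 1.0, -1.0]
opening: 0.0468
```

```bash
python3 -c "
from plan import *
plan([.5963,.1808,.153],.45,0,n=1)
im=imaging.read_camera('wrist');cv2.imwrite('pics/v2.png',im)"
```

```text
from [0.5956 0.1791 0.1594] d [ 0.0007  0.0017 -0.0064] w deg [-0.03  0.21  0.08] n 1
-0.0012,0.0064,0.0014,-0.20,-0.08,0.06,0.00
```

View pics/v2.png

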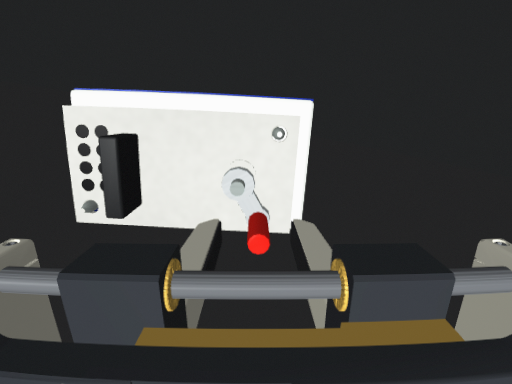

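Request:
carry_out --motion '[-0.001,0.006,0.001,-0.2,0,0,0,0,0,0,0,0,0,-0.62,0,0,0,0,0,0,-0.62,0,0,0,0,0,0,-0.62,0,0,0,0,0,0,-0.62]' --squeeze 8

```text
t: 15.95
tool_pos: [0.5975, 0.1808, 0.1554]
orientation: [-1.387, 0.87, -0.875]
force: [-0.7, -0.0, 0.2]
opening: 0.0204
```

```bash
cat > look.py <<'E'
from plan import *
import sys
st=robot.read_state();m=imaging.camera_model("wrist"); im=imaging.read_camera("wrist"); cv2.imwrite(f"pics/{sys.argv[1]}.png",im)
b=im.astype(int); msk=((b[:,:,2]>215)&(b[:,:,1]<80)).astype(np.uint8); msk[:190]=0; msk[:,:190]=0; msk[:,330:]=0
n,l,s,c=cv2.connectedComponentsWithStats(msk)
if n>1:
    i=1+np.argmax(s[1:,4]); print("pin top px",c[i].round(2),s[i])
ax=np.array([.57196,.19832]); d=st["tool_pos"][:2]-ax; Rt=R.from_rotvec(st["orientation"]).as_matrix()
print("t",st["t"],"tcp",st["tool_pos"].round(4),"r",np.linalg.norm(d).round(4),"phi",np.arctan2(d[1],d[0]).round(3),"psi",np.arctan2(Rt[1,2],Rt[0,2]).round(3),"q6",st["q"][5].round(2),"F",st["force"].round(1),"open",st["opening"].round(4))
cv2.imwrite(f"pics/{sys.argv[1]}z.png",cv2.resize(im[160:310,180:340],None,fx=4,fy=4,interpolation=cv2.INTER_CUBIC))
E
python3 look.py a0
```

```text
pin top px [253.83 247.84] [243 238  23  20 340]Traceback (most recent call last):
  File "look.py", line 9, in <module>
    print("t",st["t"],"tcp",st["tool_pos"].round(4),"r",np.linalg.norm(d).round(4),"phi",np.arctan2(d[1],d[0]).round(3),"psi",np.arctan2(Rt[1,2],Rt[0,2]).round(3),"q6",st["q"][5].round(2),"F",st["force"].round(1),"open",st["opening"].round(4))
                                                                                                                                                                                                                            ^^^^^^^^^^^^^^^^^^^
AttributeError: 'float' object has no attribute 'round'
```

```bash
cat > look.py <<'E'
from plan import *
import sys
from scipy.optimize import brentq
AX=np.array([.57196,.19832])
def look(tag):
    st=robot.read_state();m=imaging.camera_model("wrist"); im=imaging.read_camera("wrist"); cv2.imwrite(f"pics/{tag}.png",im)
    b=im.astype(int); msk=((b[:,:,2]>215)&(b[:,:,1]<80)).astype(np.uint8); msk[:170]=0; msk[:,:190]=0; msk[:,330:]=0
    n,l,s,c=cv2.connectedComponentsWithStats(msk)
    ax=AX; d=st["tool_pos"][:2]-ax; Rt=R.from_rotvec(st["orientation"]).as_matrix()
    print("t",round(float(st["t"]),2),"tcp",st["tool_pos"].round(4),"r",np.linalg.norm(d).round(4),"phi",np.arctan2(d[1],d[0]).round(3),"psi",np.arctan2(Rt[1,2],Rt[0,2]).round(3),"q6",st["q"][5].round(2),"F",st["force"].round(1),"open",round(float(st["opening"]),4))
    if n>1:
        i=1+np.argmax(s[1:,4]); print("pin top px",c[i].round(2),s[i].tolist())
        zz=np.arange(.125,.18,.001); P=np.array([onz(m,c[i],z) for z in zz]); r=np.linalg.norm(P[:,:2]-ax,axis=1)
        for k in np.flatnonzero(np.diff(np.sign(r-.03))):
            e=P[k,:2]-ax; print("  pin top z~",zz[k].round(3),"phi",np.arctan2(e[1],e[0]).round(3),P[k].round(4))
    cv2.imwrite(f"pics/{tag}z.png",cv2.resize(im[160:310,180:340],None,fx=4,fy=4,interpolation=cv2.INTER_CUBIC))
    return st
def arc(phi1,psi1,z1,n=5,r=.03,grip=-.62,st=None,phi0=None):
    st=st or robot.read_state(); p=np.array(st["tool_pos"]); Rc=R.from_rotvec(st["orientation"])
    d=p[:2]-AX; ph0=np.arctan2(d[1],d[0]) if phi0 is None else phi0
    ph0=phi1-((phi1-ph0+np.pi)%(2*np.pi)-np.pi) if phi0 is None else phi0
    y=np.array([0,0,-1.]); z=np.array([np.cos(psi1),np.sin(psi1),0]); w=(R.from_matrix(np.c_[np.cross(y,z),y,z])*Rc.inv()).as_rotvec()
    r0=np.linalg.norm(d)
    for i in range(1,n+1):
        f=i/n; ph=ph0+(phi1-ph0)*f; rr=r0+(r-r0)*min(1,f*2); q=np.array([AX[0]+rr*np.cos(ph),AX[1]+rr*np.sin(ph),st["tool_pos"][2]+(z1-st["tool_pos"][2])*f])
        Rn=R.from_rotvec(w/n)*Rc
        v=np.r_[Rc.inv().apply(q-p),np.degrees((Rc.inv()*Rn).as_rotvec()),grip]; p=q;Rc=Rn
        print(",".join(f"{x:.4f}" if k<3 else f"{x:.2f}" for k,x in enumerate(v)))
E
python3 - <<'E'
from look import *
st=look("a0"); arc(-.623+.2,.45+.2,.153,st=st)
E
```

```text
t 16.0 tcp [0.5975 0.1808 0.1554] r 0.0309 phi -0.601 psi 0.448 q6 -0.24 F [ 0.5  0.3 -0.7] open 0.0185
pin top px [253.83 247.84] [243, 238, 23, 20, 340]
  pin top z~ 0.163 phi -0.603 [0.5969 0.1812 0.163 ]
-0.0009,0.0005,0.0007,-0.03,-2.31,0.02,-0.62
-0.0009,0.0005,0.0007,-0.03,-2.31,0.02,-0.62
-0.0007,0.0005,0.0008,-0.03,-2.31,0.02,-0.62
-0.0005,0.0005,0.0009,-0.03,-2.31,0.02,-0.62
-0.0005,0.0005,0.0009,-0.03,-2.31,0.02,-0.62
```

View pics/a0z.png

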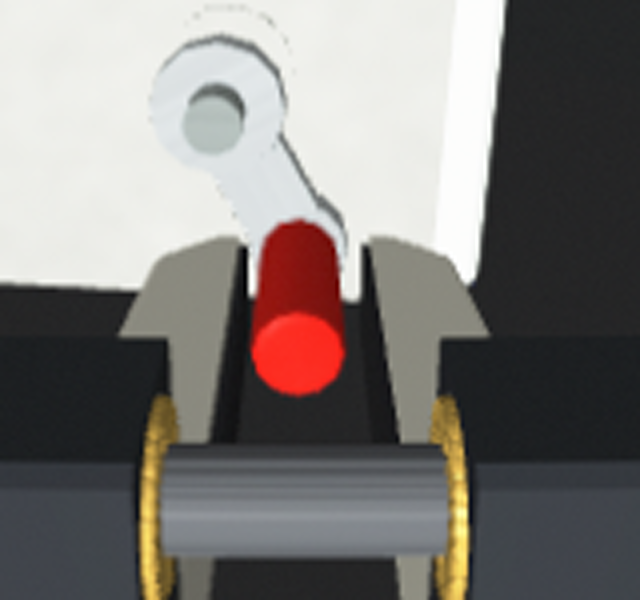

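Request:
carry_out --motion '[-0.001,0.0005,0.001,0,-2.5,0,-0.62,-0.001,0.0005,0.001,0,-2.5,0,-0.62,-0.001,0.0005,0.001,0,-2.5,0,-0.62,-0.0005,0.0005,0.001,0,-2.5,0,-0.62,-0.0005,0.0005,0.001,0,-2.5,0,-0.62]'

```text
t: 16.55
tool_pos: [0.5998, 0.1864, 0.1539]
orientation: [-1.455, 0.697, -0.703]
force: [-0.5, -0.5, 1.1]
opening: 0.0179
```

```bash
python3 - <<'E'
from look import *
st=look("a1"); arc(-.25,.8,.153,st=st)
E
```

```text
t 16.55 tcp [0.5998 0.1864 0.1539] r 0.0303 phi -0.403 psi 0.674 q6 -0.45 F [-0.5 -0.5  1.1] open 0.0179
pin top px [252.16 251.25] [241, 242, 23, 20, 346]
  pin top z~ 0.163 phi -0.462 [0.5992 0.1848 0.163 ]
-0.0006,0.0002,0.0008,-0.02,-1.45,0.04,-0.62
-0.0006,0.0002,0.0007,-0.02,-1.45,0.04,-0.62
-0.0005,0.0002,0.0008,-0.02,-1.45,0.04,-0.62
-0.0005,0.0002,0.0008,-0.02,-1.45,0.04,-0.62
-0.0005,0.0002,0.0008,-0.02,-1.45,0.04,-0.62
```

Request:
carry_out --motion '[-0.0007,0.0003,0.001,0,-2.3,0,-0.62,-0.0007,0.0003,0.001,0,-2.3,0,-0.62,-0.0006,0.0003,0.001,0,-2.3,0,-0.62,-0.0006,0.0003,0.001,0,-2.3,0,-0.62,-0.0006,0.0003,0.001,0,-2.3,0,-0.62]'

```text
t: 17.1
tool_pos: [0.6014, 0.1917, 0.1533]
orientation: [-1.503, 0.538, -0.545]
force: [-0.6, 0.0, 0.9]
opening: 0.0176
```

```bash
python3 - <<'E'
from look import *
st=look("a2"); arc(0,1.05,.153,st=st)
E
```

```text
t 17.1 tcp [0.6014 0.1917 0.1533] r 0.0302 phi -0.221 psi 0.879 q6 -0.65 F [-0.6  0.   0.9] open 0.0176
pin top px [252.16 252.24] [241, 243, 23, 20, 348]
  pin top z~ 0.164 phi -0.282 [0.6009 0.1899 0.164 ]
-0.0007,0.0001,0.0011,-0.00,-1.95,0.05,-0.62
-0.0007,0.0001,0.0011,-0.00,-1.95,0.05,-0.62
-0.0007,0.0001,0.0011,-0.00,-1.95,0.05,-0.62
-0.0007,0.0001,0.0011,-0.00,-1.95,0.05,-0.62
-0.0007,0.0001,0.0011,-0.00,-1.95,0.05,-0.62
```

Request:
carry_out --motion '[-0.0007,0.0002,0.001,0,-1.8,0,-0.62,-0.0007,0.0002,0.001,0,-1.8,0,-0.62,-0.0007,0.0002,0.001,0,-1.8,0,-0.62,-0.0007,0.0002,0.001,0,-1.8,0,-0.62,-0.0007,0.0002,0.001,0,-1.8,0,-0.62]'

```text
t: 17.65
tool_pos: [0.602, 0.1975, 0.1529]
orientation: [-1.532, 0.41, -0.419]
force: [0.7, -1.2, 0.9]
opening: 0.0179
```

```bash
python3 - <<'E'
from look import *
st=look("a3"); arc(.14,1.2,.153,st=st)
E
```

```text
t 17.65 tcp [0.602  0.1975 0.1529] r 0.03 phi -0.029 psi 1.042 q6 -0.8 F [ 0.7 -1.2  0.9] open 0.0179
pin top px [252.11 253.4 ] [241, 244, 23, 20, 352]
  pin top z~ 0.164 phi -0.104 [0.6021 0.1952 0.164 ]
-0.0005,-0.0000,0.0009,0.01,-1.81,0.07,-0.62
-0.0005,-0.0000,0.0009,0.01,-1.81,0.07,-0.62
-0.0005,-0.0000,0.0009,0.01,-1.81,0.07,-0.62
-0.0005,-0.0000,0.0009,0.01,-1.81,0.07,-0.62
-0.0005,-0.0000,0.0009,0.01,-1.81,0.07,-0.62
```

Request:
carry_out --motion '[-0.0005,0,0.001,0,-2,0,-0.62,-0.0005,0,0.001,0,-2,0,-0.62,-0.0005,0,0.001,0,-2,0,-0.62,-0.0005,0,0.001,0,-2,0,-0.62,-0.0005,0,0.001,0,-2,0,-0.62]'

```text
t: 18.2
tool_pos: [0.6017, 0.2032, 0.1529]
orientation: [-1.556, 0.269, -0.278]
force: [-0.4, -1.0, 0.8]
opening: 0.0176
```

```bash
python3 - <<'E'
from look import *
st=look("a4"); arc(.33,1.38,.153,st=st)
E
```

```text
t 18.2 tcp [0.6017 0.2032 0.1529] r 0.0302 phi 0.161 psi 1.222 q6 -0.97 F [-0.4 -1.   0.8] open 0.0176
pin top px [252.05 253.37] [241, 244, 23, 20, 351]
  pin top z~ 0.164 phi 0.08 [0.6022 0.2007 0.164 ]
-0.0006,-0.0000,0.0008,0.02,-1.81,0.06,-0.62
-0.0006,-0.0000,0.0008,0.02,-1.81,0.06,-0.62
-0.0005,-0.0000,0.0009,0.02,-1.81,0.06,-0.62
-0.0005,-0.0000,0.0009,0.02,-1.81,0.06,-0.62
-0.0005,-0.0000,0.0009,0.02,-1.81,0.06,-0.62
```

Request:
carry_out --motion '[-0.0006,0,0.001,0,-2,0,-0.62,-0.0006,0,0.001,0,-2,0,-0.62,-0.0006,0,0.001,0,-2,0,-0.62,-0.0005,0,0.001,0,-2,0,-0.62,-0.0005,0,0.001,0,-2,0,-0.62]'

```text
t: 18.75
tool_pos: [0.6005, 0.2086, 0.1531]
orientation: [-1.57, 0.131, -0.139]
force: [-0.2, 0.1, -0.2]
opening: 0.0177
```

```bash
python3 - <<'E'
from look import *
st=look("a5"); arc(.52,1.57,.153,st=st)
E
```

```text
t 18.75 tcp [0.6005 0.2086 0.1531] r 0.0304 phi 0.347 psi 1.399 q6 -1.14 F [-0.2  0.1 -0.2] open 0.0177
pin top px [252.09 253.32] [241, 244, 23, 20, 333]
  pin top z~ 0.164 phi 0.261 [0.6014 0.2062 0.164 ]
-0.0007,0.0000,0.0008,0.04,-1.96,0.06,-0.62
-0.0007,0.0000,0.0008,0.04,-1.96,0.06,-0.62
-0.0006,0.0000,0.0009,0.04,-1.96,0.06,-0.62
-0.0005,0.0000,0.0009,0.04,-1.96,0.06,-0.62
-0.0005,0.0000,0.0009,0.04,-1.96,0.06,-0.62
```

Request:
carry_out --motion '[-0.0006,0,0.001,0,-2,0,-0.62,-0.0006,0,0.001,0,-2,0,-0.62,-0.0005,0,0.001,0,-2,0,-0.62,0,0,0,0,0,0,-0.62,0,0,0,0,0,0,-0.62]'

```text
t: 19.3
tool_pos: [0.5992, 0.2124, 0.1527]
orientation: [-1.573, 0.05, -0.058]
force: [0.9, 0.1, 0.1]
opening: 0.0177
```

```bash
python3 - <<'E'
from look import *
st=look("a6"); arc(.58,1.63,.153,n=3,st=st)
E
```

```text
t 19.3 tcp [0.5992 0.2124 0.1527] r 0.0307 phi 0.478 psi 1.502 q6 -1.24 F [0.9 0.1 0.1] open 0.0177
pin top px [252.24 252.89] [242, 243, 22, 20, 333]
  pin top z~ 0.164 phi 0.399 [0.5998 0.2101 0.164 ]
-0.0009,-0.0001,0.0006,0.05,-2.44,0.10,-0.62
-0.0007,-0.0001,0.0008,0.05,-2.44,0.10,-0.62
-0.0005,-0.0001,0.0009,0.05,-2.44,0.10,-0.62
```

Request:
carry_out --motion '[-0.001,0,0.0008,0,-2.4,0,-0.62,-0.0008,0,0.001,0,-2.4,0,-0.62,-0.0006,0,0.001,0,-2.4,0,-0.62,0,0,0,0,0,0,-0.62,0,0,0,0,0,0,-0.62]'

```text
t: 19.85
tool_pos: [0.597, 0.2152, 0.1527]
orientation: [-1.573, -0.047, 0.039]
force: [0.5, -0.4, 0.5]
opening: 0.0173
```

```bash
python3 - <<'E'
from look import *
st=look("a7"); arc(.70,1.75,.153,n=3,st=st)
E
```

```text
t 19.85 tcp [0.597  0.2152 0.1527] r 0.0302 phi 0.592 psi 1.625 q6 -1.36 F [ 0.5 -0.4  0.5] open 0.0173
pin top px [252.4  247.89] [242, 239, 22, 19, 309]
  pin top z~ 0.157 phi 0.502 [0.5984 0.2128 0.157 ]
-0.0007,-0.0001,0.0009,0.06,-2.39,0.09,-0.62
-0.0006,-0.0001,0.0009,0.06,-2.39,0.09,-0.62
-0.0006,-0.0001,0.0009,0.06,-2.39,0.09,-0.62
```

```bash
python3 - <<'E'
from look import *
st=look("a8")
a=cv2.imread("pics/a6z.png");b=cv2.imread("pics/a8z.png")
cv2.imwrite("pics/cmp.png",cv2.resize(np.hstack([a,b]),(800,375)))
E
```

```text
t 19.9 tcp [0.597  0.2151 0.1527] r 0.0302 phi 0.591 psi 1.625 q6 -1.36 F [-0.5  0.1 -0. ] open 0.0176
pin top px [252.4  247.89] [242, 239, 22, 19, 309]
  pin top z~ 0.157 phi 0.501 [0.5984 0.2128 0.157 ]
```

View pics/cmp.png

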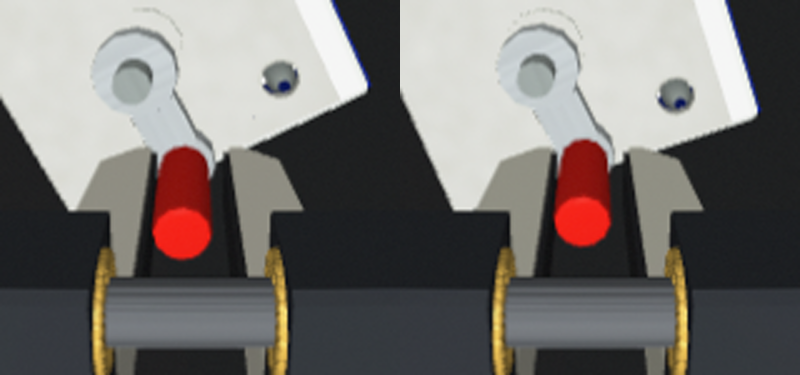

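The screw has dropped. In the wrist view the pin top went from row 253 to 248, and its height from 0.164 to 0.157 m. The drop came between pin angles 0.40 and 0.50 (world), so I'll use about 0.45. Now I'll close lightly and turn forward.

Request:
carry_out --motion '[0,0,0,0,0,0,-1,0,0,0,0,0,0,-1,0,0,0,0,0,0,-1,0,0,0,0,0,0,-1,0,0,0,0,0,0,-1]' --squeeze 8

```text
t: 20.45
tool_pos: [0.5969, 0.2149, 0.1527]
orientation: [-1.573, -0.045, 0.038]
force: [-0.4, -0.8, 0.8]
opening: 0.0135
```

```bash
python3 - <<'E'
from look import *
st=look("b0"); arc(-.2,1.625-.35,.152,grip=-1,st=st)
E
```

```text
t 20.45 tcp [0.5969 0.2149 0.1527] r 0.0299 phi 0.587 psi 1.623 q6 -1.36 F [-0.4 -0.8  0.8] open 0.0135
pin top px [255.42 246.94] [245, 238, 22, 19, 311]
  pin top z~ 0.157 phi 0.558 [0.5976 0.2143 0.157 ]
0.0021,0.0002,-0.0042,0.02,3.99,0.06,-1.00
0.0017,0.0002,-0.0044,0.02,3.99,0.06,-1.00
0.0013,0.0002,-0.0045,0.02,3.99,0.06,-1.00
0.0009,0.0001,-0.0046,0.02,3.99,0.06,-1.00
0.0005,0.0001,-0.0047,0.02,3.99,0.06,-1.00
```

Request:
carry_out --motion '[0.002,0.0002,-0.0042,0,4,0,-1,0.0017,0.0002,-0.0044,0,4,0,-1,0.0013,0.0002,-0.0045,0,4,0,-1,0.0009,0.0002,-0.0046,0,4,0,-1,0.0005,0.0002,-0.0047,0,4,0,-1]'

```text
t: 21.0
tool_pos: [0.6025, 0.1964, 0.1522]
orientation: [-1.552, 0.234, -0.247]
force: [3.6, 3.4, -1.6]
opening: 0.0139
```

```bash
python3 - <<'E'
from look import *
st=look("b1"); arc(-1.2,.8,.1505,grip=-1,st=st)
E
```

```text
t 21.0 tcp [0.6025 0.1964 0.1522] r 0.0306 phi -0.062 psi 1.264 q6 -1.03 F [ 3.6  3.4 -1.6] open 0.0139
pin top px [255.81 244.72] [246, 236, 21, 19, 322]
  pin top z~ 0.156 phi -0.061 [0.602  0.1965 0.156 ]
0.0007,0.0003,-0.0069,-0.10,5.32,0.06,-1.00
-0.0003,0.0003,-0.0069,-0.10,5.32,0.06,-1.00
-0.0011,0.0003,-0.0067,-0.10,5.32,0.06,-1.00
-0.0018,0.0003,-0.0066,-0.10,5.32,0.06,-1.00
-0.0027,0.0003,-0.0063,-0.10,5.32,0.06,-1.00
```

Request:
carry_out --motion '[0.0007,0.0003,-0.007,0,5.3,0,-1,-0.0003,0.0003,-0.007,0,5.3,0,-1,-0.001,0.0003,-0.0067,0,5.3,0,-1,-0.0018,0.0003,-0.0066,0,5.3,0,-1,-0.0027,0.0003,-0.0063,0,5.3,0,-1]'

```text
t: 21.55
tool_pos: [0.5869, 0.1705, 0.1519]
orientation: [-1.468, 0.599, -0.623]
force: [3.9, -0.8, -1.5]
opening: 0.0136
```

```bash
python3 - <<'E'
from look import *
st=look("b2"); arc(-2.1,.3,.1495,grip=-1,st=st)
E
```

```text
t 21.55 tcp [0.5869 0.1705 0.1519] r 0.0316 phi -1.077 psi 0.788 q6 -0.59 F [ 3.9 -0.8 -1.5] open 0.0136
pin top px [255.61 241.33] [245, 232, 22, 20, 327]
  pin top z~ 0.153 phi -1.081 [0.5862 0.1717 0.153 ]
-0.0031,0.0003,-0.0057,-0.24,5.59,0.05,-1.00
-0.0036,0.0004,-0.0052,-0.24,5.59,0.05,-1.00
-0.0038,0.0004,-0.0049,-0.24,5.59,0.05,-1.00
-0.0040,0.0004,-0.0046,-0.24,5.59,0.05,-1.00
-0.0045,0.0005,-0.0042,-0.24,5.59,0.05,-1.00
```

Request:
carry_out --motion '[-0.0032,0.0008,-0.0057,-0.3,5.6,0,-1,-0.0036,0.0008,-0.0053,-0.2,5.6,0,-1,-0.0038,0.0008,-0.005,-0.2,5.6,0,-1,-0.004,0.0008,-0.0047,-0.2,5.6,0,-1,-0.0045,0.0008,-0.0043,-0.2,5.6,0,-1]'

```text
t: 22.1
tool_pos: [0.5594, 0.1704, 0.1494]
orientation: [-1.329, 0.983, -1.004]
force: [3.3, -2.6, 0.4]
opening: 0.0136
```

```bash
python3 - <<'E'
from look import *
st=look("b3"); arc(-3.0,-.15,.147,grip=-1,st=st)
E
```

```text
t 22.1 tcp [0.5594 0.1704 0.1494] r 0.0307 phi -1.994 psi 0.289 q6 -0.07 F [ 3.3 -2.6  0.4] open 0.0136
pin top px [255.52 244.93] [245, 236, 22, 19, 319]
  pin top z~ 0.152 phi -1.977 [0.56   0.1706 0.152 ]
-0.0046,0.0004,-0.0040,-0.13,5.03,0.07,-1.00
-0.0050,0.0004,-0.0034,-0.13,5.03,0.07,-1.00
-0.0053,0.0004,-0.0029,-0.13,5.03,0.07,-1.00
-0.0055,0.0005,-0.0024,-0.13,5.03,0.07,-1.00
-0.0057,0.0005,-0.0018,-0.13,5.03,0.07,-1.00
```

Request:
carry_out --motion '[-0.0047,0.0008,-0.004,-0.2,5,0,-1,-0.0051,0.0008,-0.0035,-0.2,5,0,-1,-0.0054,0.0008,-0.003,-0.2,5,0,-1,-0.0056,0.0008,-0.0024,-0.2,5,0,-1,-0.0058,0.0008,-0.0018,-0.2,5,0,-1]'

```text
t: 22.65
tool_pos: [0.5432, 0.1914, 0.148]
orientation: [-1.148, 1.312, -1.326]
force: [-2.1, -4.1, 4.9]
opening: 0.0139
```

```bash
python3 - <<'E'
from look import *
st=look("b4"); arc(-3.9,-.6,.145,grip=-1,st=st)
E
```

```text
t 22.65 tcp [0.5432 0.1914 0.148 ] r 0.0296 phi -2.907 psi -0.147 q6 0.41 F [-2.1 -4.1  4.9] open 0.0139
pin top px [255.38 249.43] [245, 240, 22, 19, 309]
  pin top z~ 0.149 phi -2.791 [0.5435 0.1879 0.149 ]
-0.0056,0.0005,-0.0018,-0.02,5.19,0.16,-1.00
-0.0058,0.0005,-0.0012,-0.02,5.19,0.16,-1.00
-0.0059,0.0005,-0.0005,-0.02,5.19,0.16,-1.00
-0.0059,0.0006,0.0002,-0.02,5.19,0.16,-1.00
-0.0059,0.0006,0.0009,-0.02,5.19,0.16,-1.00
```

Request:
carry_out --motion '[-0.0057,0.0006,-0.0018,0,5.2,0.1,-1,-0.0059,0.0006,-0.0012,0,5.2,0.1,-1,-0.006,0.0006,-0.0005,0,5.2,0.1,-1,-0.006,0.0006,0.0002,0,5.2,0.1,-1,-0.006,0.0006,0.0009,0,5.2,0.1,-1]'

```text
t: 23.2
tool_pos: [0.5484, 0.219, 0.1467]
orientation: [-0.878, 1.63, -1.638]
force: [-5.3, -2.2, 6.3]
opening: 0.0135
```

```bash
python3 - <<'E'
from look import *
st=look("b5"); arc(-4.8,-1.05,.144,grip=-1,st=st)
E
```

```text
t 23.2 tcp [0.5484 0.219  0.1467] r 0.0314 phi 2.421 psi -0.593 q6 0.89 F [-5.3 -2.2  6.3] open 0.0135
pin top px [255.5 254.5] [245, 246, 22, 18, 296]
-0.0056,0.0005,0.0018,-0.02,5.23,0.12,-1.00
-0.0053,0.0005,0.0023,-0.02,5.23,0.12,-1.00
-0.0051,0.0005,0.0025,-0.02,5.23,0.12,-1.00
-0.0049,0.0005,0.0027,-0.02,5.23,0.12,-1.00
-0.0046,0.0005,0.0032,-0.02,5.23,0.12,-1.00
```

View pics/b5.png

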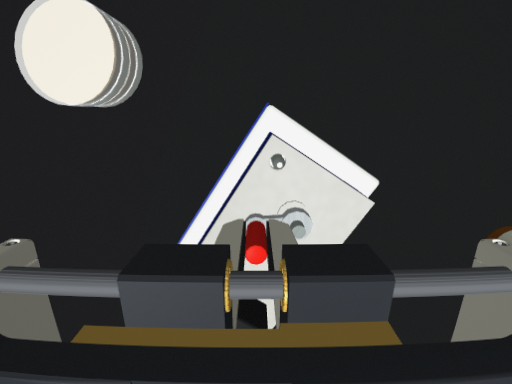

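```bash
cat >> look.py <<'E'
def pinat(tag,z):
    st=robot.read_state();m=imaging.camera_model("wrist"); im=imaging.read_camera("wrist"); cv2.imwrite(f"pics/{tag}.png",im)
    b=im.astype(int); msk=((b[:,:,2]>215)&(b[:,:,1]<80)).astype(np.uint8); msk[:170]=0; msk[:,:190]=0; msk[:,330:]=0
    n,l,s,c=cv2.connectedComponentsWithStats(msk); i=1+np.argmax(s[1:,4])
    for zz in np.atleast_1d(z):
        P=onz(m,c[i],zz); d=P[:2]-AX; print("z",zz,"pin",P.round(4),"r",np.linalg.norm(d).round(4),"phi",np.arctan2(d[1],d[0]).round(3),"in tool mm",(R.from_rotvec(st["orientation"]).inv().apply(P-st["tool_pos"])*1e3).round(1))
E
python3 - <<'E'
from look import *
pinat("b6",[.149,.151,.1525,.154,.158])
E
```

```text
z 0.149 pin [0.5464 0.2145 0.149 ] r 0.0303 phi 2.577 in tool mm [ 5.7 -2.3  0.9]
z 0.151 pin [0.547  0.2154 0.151 ] r 0.0302 phi 2.539 in tool mm [ 4.6 -4.3  0.9]
z 0.1525 pin [0.5475 0.2161 0.1525] r 0.0302 phi 2.511 in tool mm [ 3.7 -5.8  0.9]
z 0.154 pin [0.548  0.2169 0.154 ] r 0.0303 phi 2.483 in tool mm [ 2.9 -7.3  0.9]
z 0.158 pin [0.5493 0.2187 0.158 ] r 0.0305 phi 2.409 in tool mm [  0.7 -11.3   0.9]
```

The pin has slid about 4 mm along the pads, because it was moving along the pad faces. I'll loosen the jaws, turn them to face the direction of travel, and grip again.

Request:
carry_out --motion '[0,0,0,0,0,0,-0.55,0,0,0,0,0,0,-0.55,0,0,0,0,0,0,-0.55,0.002,0,0,0,0,0,-0.55,0.002,0,0,0,0,0,-0.55]'

```text
t: 23.8
tool_pos: [0.5463, 0.2162, 0.1458]
orientation: [-0.887, 1.621, -1.628]
force: [-0.2, -0.2, -0.4]
opening: 0.021
```

```bash
python3 - <<'E'
from look import *
pinat("b7",[.149,.151,.1525])
plan([.5473,.2158,.147],.9,-.5,n=11)
E
```

```text
z 0.149 pin [0.5464 0.2144 0.149 ] r 0.0302 phi 2.58 in tool mm [ 1.5 -3.2  1.1]
z 0.151 pin [0.547  0.2153 0.151 ] r 0.0302 phi 2.544 in tool mm [ 0.4 -5.2  1.1]
z 0.1525 pin [0.5475 0.216  0.1525] r 0.0302 phi 2.517 in tool mm [-0.4 -6.8  1.1]
from [0.5461 0.216  0.1457] d [ 0.0012 -0.0002  0.0013] w deg [6.500e-01 1.000e-02 8.477e+01] n 11
-0.0000,-0.0001,0.0001,0.05,-7.71,0.04,-0.50
-0.0000,-0.0001,0.0001,0.05,-7.71,0.04,-0.50
-0.0000,-0.0001,0.0001,0.05,-7.71,0.04,-0.50
0.0000,-0.0001,0.0001,0.05,-7.71,0.04,-0.50
0.0000,-0.0001,0.0001,0.05,-7.71,0.04,-0.50
0.0000,-0.0001,0.0001,0.05,-7.71,0.04,-0.50
0.0000,-0.0001,0.0001,0.05,-7.71,0.04,-0.50
0.0001,-0.0001,0.0001,0.05,-7.71,0.04,-0.50
0.0001,-0.0001,0.0001,0.05,-7.71,0.04,-0.50
0.0001,-0.0001,0.0001,0.05,-7.71,0.04,-0.50
0.0001,-0.0001,0.0001,0.05,-7.71,0.04,-0.50
```

Request:
carry_out --motion '[0,0,0.001,0,-7.7,0,-0.42,0,0,0,0,-7.7,0,-0.42,0,0,0,0,-7.7,0,-0.42,0,0,0,0,-7.7,0,-0.42,0,0,0,0,-7.7,0,-0.42]'

```text
t: 24.35
tool_pos: [0.5466, 0.2144, 0.1456]
orientation: [-1.273, 1.125, -1.125]
force: [0.2, 0.6, -0.8]
opening: 0.027
```

Request:
carry_out --motion '[0,0,0,0,-7.7,0,-0.42,0,0,0,0,-7.7,0,-0.42,0,0,0,0,-7.7,0,-0.42,0,0,0,0,-7.7,0,-0.42,0,0,0,0,-7.7,0,-0.42]'

```text
t: 24.85
tool_pos: [0.5464, 0.2136, 0.1455]
orientation: [-1.5, 0.593, -0.587]
force: [-0.3, -0.4, 0.1]
opening: 0.0272
```

```bash
python3 - <<'E'
from look import *
pinat("b8",[.149,.151,.1525])
plan([.5472,.2157,.143],.95,-.5,n=2)
E
```

```text
z 0.149 pin [0.547  0.2146 0.149 ] r 0.0298 phi 2.563 in tool mm [-0.2 -3.5  1.2]
z 0.151 pin [0.5463 0.2153 0.151 ] r 0.0308 phi 2.557 in tool mm [-1.2 -5.5  1.1]
z 0.1525 pin [0.5458 0.2158 0.1525] r 0.0315 phi 2.552 in tool mm [-2.  -7.   1.1]
from [0.5463 0.2136 0.1455] d [ 0.0009  0.0021 -0.0025] w deg [ 0.49 -0.38  7.07] n 2
-0.0004,0.0012,0.0011,0.31,-3.54,-0.01,-0.50
-0.0003,0.0012,0.0011,0.31,-3.54,-0.01,-0.50
```

View pics/b8.png

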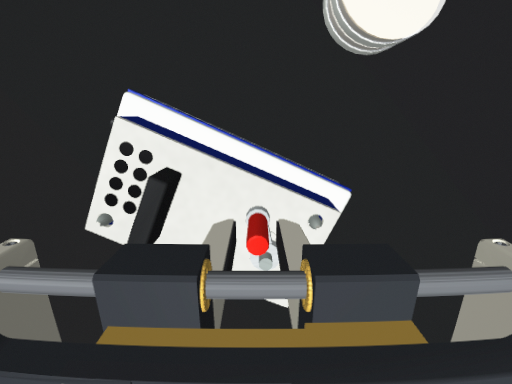

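Request:
carry_out --motion '[-0.0004,0.0015,0.001,0.3,-3.5,0,-0.6,-0.0003,0.0015,0.001,0.3,-3.5,0,-1,0,0,0,0,0,0,-1,0,0,0,0,0,0,-1,0,0,0,0,0,0,-1]' --squeeze 12

```text
t: 25.4
tool_pos: [0.5472, 0.2155, 0.1426]
orientation: [-1.513, 0.493, -0.494]
force: [-0.3, 0.9, -0.9]
opening: 0.0132
```

```bash
python3 - <<'E'
from look import *
st=look("c0"); pinat("c0b",[.149,.151]); arc(2.0,.43,.141,grip=-1,st=st)
E
```

```text
t 25.4 tcp [0.5472 0.2155 0.1426] r 0.0301 phi 2.535 psi 0.941 q6 -0.65 F [-0.3  0.9 -0.9] open 0.0132
pin top px [255.56 248.12] [245, 239, 22, 20, 328]
  pin top z~ 0.149 phi 2.531 [0.5477 0.2153 0.149 ]
z 0.149 pin [0.5477 0.2153 0.149 ] r 0.0296 phi 2.531 in tool mm [ 0.4 -6.4  0.2]
z 0.151 pin [0.5468 0.2159 0.151 ] r 0.0307 phi 2.53 in tool mm [-0.6 -8.4  0.2]
0.0001,0.0003,0.0032,-0.01,5.85,-0.00,-1.00
0.0001,0.0003,0.0032,-0.01,5.85,-0.00,-1.00
0.0001,0.0003,0.0032,-0.01,5.85,-0.00,-1.00
0.0001,0.0003,0.0032,-0.01,5.85,-0.00,-1.00
0.0002,0.0003,0.0032,-0.01,5.85,-0.00,-1.00
```

Centred. I'll drive along the arc with the jaws facing the direction of travel.

Request:
carry_out --motion '[0.0001,0.0003,0.0038,0,6.8,0,-1,0.0001,0.0003,0.0038,0,6.8,0,-1,0.0001,0.0003,0.0038,0,6.8,0,-1,0.0001,0.0003,0.0038,0,6.8,0,-1,0.0002,0.0003,0.0038,0,6.8,0,-1]'

```text
t: 26.0
tool_pos: [0.5613, 0.2265, 0.1417]
orientation: [-1.347, 0.969, -0.968]
force: [-2.0, -0.4, 1.2]
opening: 0.0137
```

```bash
python3 - <<'E'
from look import *
st=look("c1"); arc(1.4,-.17,.141,grip=-1,st=st)
E
```

```text
t 26.0 tcp [0.5613 0.2265 0.1417] r 0.0301 phi 1.931 psi 0.323 q6 -0.02 F [-2.  -0.4  1.2] open 0.0137
pin top px [255.34 248.09] [245, 238, 22, 21, 341]
  pin top z~ 0.148 phi 1.911 [0.562  0.2266 0.148 ]
0.0001,0.0001,0.0032,0.02,5.64,0.01,-1.00
0.0001,0.0001,0.0032,0.02,5.64,0.01,-1.00
0.0001,0.0001,0.0032,0.02,5.64,0.01,-1.00
0.0001,0.0001,0.0032,0.02,5.64,0.01,-1.00
0.0001,0.0001,0.0032,0.02,5.64,0.01,-1.00
```

Request:
carry_out --motion '[0.0001,0.0002,0.0042,0,7.5,0,-1,0.0001,0.0002,0.0042,0,7.5,0,-1,0.0001,0.0002,0.0042,0,7.5,0,-1,0.0001,0.0002,0.0042,0,7.5,0,-1,0.0001,0.0002,0.0042,0,7.5,0,-1]'

```text
t: 26.55
tool_pos: [0.5807, 0.2268, 0.1408]
orientation: [-1.028, 1.468, -1.465]
force: [-2.3, 0.4, 2.5]
opening: 0.0139
```

```bash
python3 - <<'E'
from look import *
st=look("c2"); arc(.7,-.87,.140,grip=-1,st=st)
E
```

```text
t 26.55 tcp [0.5807 0.2268 0.1408] r 0.0298 phi 1.275 psi -0.354 q6 0.64 F [-2.3  0.4  2.5] open 0.0139
pin top px [255.27 248.53] [245, 239, 22, 20, 328]
  pin top z~ 0.147 phi 1.244 [0.5815 0.2266 0.147 ]
-0.0001,0.0002,0.0034,0.04,5.92,0.07,-1.00
-0.0000,0.0002,0.0034,0.04,5.92,0.07,-1.00
0.0000,0.0002,0.0034,0.04,5.92,0.07,-1.00
0.0001,0.0002,0.0034,0.04,5.92,0.07,-1.00
0.0002,0.0002,0.0034,0.04,5.92,0.07,-1.00
```

Request:
carry_out --motion '[0,0.0002,0.0036,0,6.3,0,-1,0,0.0002,0.0036,0,6.3,0,-1,0,0.0002,0.0036,0,6.3,0,-1,0.0001,0.0002,0.0036,0,6.3,0,-1,0.0002,0.0002,0.0036,0,6.3,0,-1]'

```text
t: 27.1
tool_pos: [0.5938, 0.2176, 0.1402]
orientation: [-0.643, 1.845, -1.841]
force: [-1.6, 1.6, 0.7]
opening: 0.014
```

```bash
python3 - <<'E'
from look import *
st=look("c3"); arc(.48,-1.1,.140,n=3,grip=-1,st=st)
E
```

```text
t 27.1 tcp [0.5938 0.2176 0.1402] r 0.0291 phi 0.724 psi -0.909 q6 1.18 F [-1.6  1.6  0.7] open 0.014
pin top px [255.47 248.53] [245, 239, 22, 20, 330]
  pin top z~ 0.146 phi 0.694 [0.5947 0.2173 0.146 ]
-0.0006,0.0000,0.0024,0.08,3.65,0.17,-1.00
-0.0003,0.0000,0.0024,0.08,3.65,0.17,-1.00
0.0000,0.0001,0.0024,0.08,3.65,0.17,-1.00
```

Request:
carry_out --motion '[-0.0006,0,0.0026,0,3.7,0.2,-1,-0.0003,0.0001,0.0026,0,3.7,0.2,-1,0,0.0001,0.0026,0,3.7,0.1,-1,0,0,0,0,0,0,-1,0,0,0,0,0,0,-1]'

```text
t: 27.65
tool_pos: [0.5972, 0.2127, 0.14]
orientation: [-0.484, 1.96, -1.948]
force: [0.1, 1.2, -0.7]
opening: 0.0137
```

```bash
python3 - <<'E'
from look import *
st=look("c4"); arc(.48,-1.1,.140,n=1,grip=-1,st=st)
E
```

```text
t 27.65 tcp [0.5972 0.2127 0.14  ] r 0.029 phi 0.52 psi -1.089 q6 1.35 F [ 0.1  1.2 -0.7] open 0.0137
pin top px [256.   248.34] [245, 239, 22, 20, 295]
  pin top z~ 0.146 phi 0.482 [0.5985 0.2122 0.146 ]
-0.0010,-0.0001,0.0011,0.40,0.64,0.13,-1.00
```

Request:
carry_out --motion '[-0.0008,0,0.0014,0.3,0.6,0.1,-1,0,0,0,0,0,0,-1,0,0,0,0,0,0,-1,0,0,0,0,0,0,-1,0,0,0,0,0,0,-1]' --squeeze 35

```text
t: 28.2
tool_pos: [0.5976, 0.2124, 0.1398]
orientation: [-0.478, 1.958, -1.955]
force: [-2.3, 1.7, 0.8]
opening: 0.0134
```

```bash
python3 - <<'E'
from look import *
st=look("c5"); print(st["wrist_torque"])
s=imaging.read_camera("side"); cv2.imwrite("pics/sf.png",s); ms=imaging.camera_model("side")
cv2.imwrite("pics/sfz.png",cv2.resize(s[110:240,165:315],None,fx=5,fy=4.6,interpolation=cv2.INTER_CUBIC))
cv2.imwrite("pics/tf.png",imaging.read_camera("top"))
for z in (.109,.149,.146): print(z,((proj(ms,[[.5980,.2120,z]])-[165,110])*[5,4.6]).round(1))
E
```

```text
t 28.2 tcp [0.5976 0.2124 0.1398] r 0.0293 phi 0.5 psi -1.094 q6 1.35 F [-2.3  1.7  0.8] open 0.0134
pin top px [256.13 248.37] [245, 239, 22, 20, 291]
  pin top z~ 0.145 phi 0.462 [0.5985 0.2116 0.145 ]
[ 0.29010917  0.35980687 -0.1179852 ]
0.109 [[363.5 252.3]]
0.149 [[363.2 204.2]]
0.146 [[363.3 207.8]]
```

View pics/sfz.png

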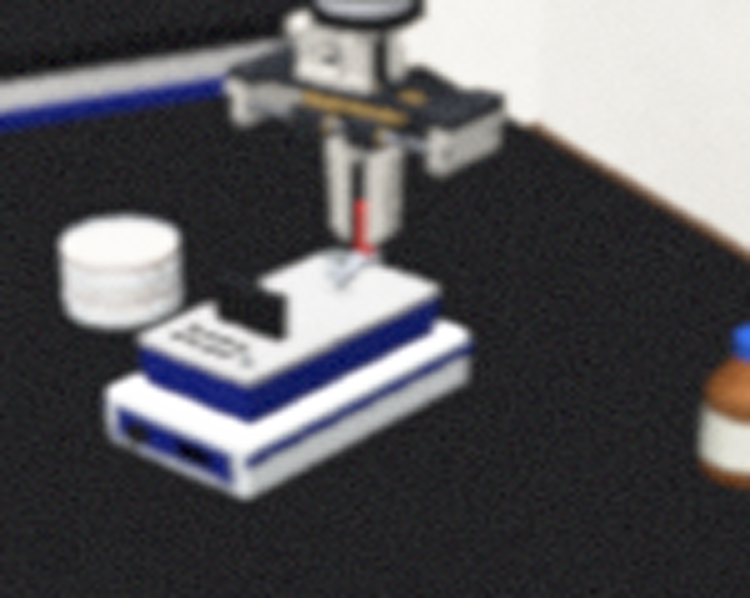

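View pics/c5.png

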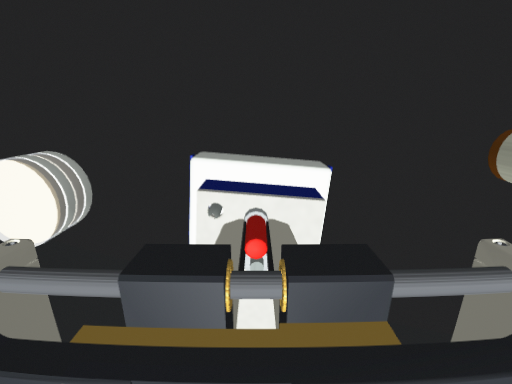

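View pics/tf.png

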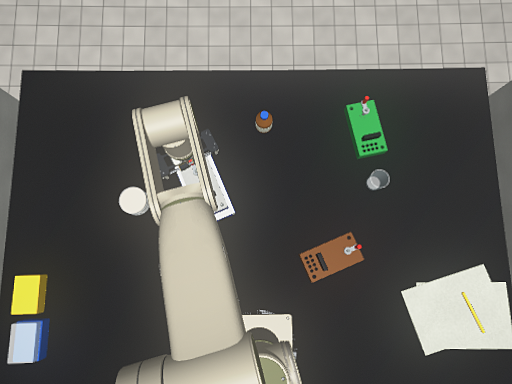

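```bash
python3 -c "
from plant import robot
s=robot.read_state();print(s['t'],s['opening'],s['force']);print(robot.close_job())"
```

```text
28.35 0.013357593479539652 [-1.36483659  1.7889601   1.18282802]
the job is handed in; nothing more can be done
None
```

I lifted the rack by its handle, seated it over both pegs and started the clamp screw. I handed in at 28.35 s, still gripping the crank pin.

- **Seating:** pressing down gave 44 N at a tool height of 0.1114 m, the height expected for a seated rack. Afterwards the wrist picture showed both peg tips standing through the holes.
- **Backward turn:** I felt for the drop with the jaws held loosely round the pin. The pin top fell about 7–8 mm, with the pin about 1.07 rad back from where it started. The drop angle is known only to about ±0.05 rad.
- **Forward turn:** the pin slid about 4 mm along the pads partway round. I loosened, turned the jaws to face the direction of travel and gripped again; the screw stayed where it was.
- **Last checks:** the pin is one turn forward of the drop, to within the same ±0.05 rad. Its foot is at about 0.109 m and its top at about 0.149 m in the side view, which fits a screw depth of 0.020 m. The grip was set to 35 N and the jaws stood at 13.4 mm on the 14 mm pin.
- **One disagreement:** the wrist camera put the pin top at about 0.145 m, 3–4 mm lower than the side view. I put that down to calibration.

I did not touch the bottle, beaker, dishes or the brown and green look-alikes.

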